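Offer up the lid's hinge to the trainer case and hold it for the pin

ROBOT

A 6-joint arm with a two-finger parallel gripper is mounted at the origin on the work surface. World frame = base frame: x ahead of the robot, y to its left, z up, the work surface at z = 0. Lengths are in m, angles in rad, forces in N, time in s.
With the tool pointing down it reaches from about 0.375 to 0.9 m from the base axis. Payload 3.1 kg.
Tool frame: the origin (TCP) lies at the very end of the fingers, on their centre line; the grasp point (between the pads) lies 19 mm behind it; z points along the fingers, y is the direction in which the jaws open and shut (so a half turn about z gives the same grasp; the last joint's range is limited). The gripper opens to 87 mm and grips with 3 to 60 N. Pads are 19 mm wide; open, the fingers measure 117 mm over their backs; the gripper's body (75 mm by 190 mm) begins 51 mm behind the grasp point.
Start: joints at [0.932, 0.527, 1.433, -0, 1.181, -0.178], TCP at [0.277, 0.56, 0.223] pointing down, gripper open.
Joint ranges: [-3.08, 3.08], [-0.75, 2.2], [0.22, 2.44], [-1.43, 4.57], [0, 2.65], [-2.85, 2.85]. Speed limits (rad/s): [2.79, 2.79, 3.14, 3.14, 3.14, 3.14].

INTERFACE

Orientations are given as a unit quaternion [x, y, z, w].
In Python, from rig import robot gives the robot as it stands.
- The arm moves only by the tool arm_command, never from a script. Its argument "targets" is a list of rows, each a list of 5 numbers: the shift along the tool's x, y, z in cm, then the turn about the tool's z in rad, then the finger opening in cm, from 0 to 8.7. In form: [[dx, dy, dz, spin, hand], ...]. A call has 1 to 5 rows; each row is the pose to reach, as a shift and turn from the pose commanded when the call began, along the tool's axes at that moment; what a row does not reach only later rows make up. A row lasts 1/8 s, in which the tool goes at most 62.5 mm and 10.7 degrees, less where a joint would pass 70% of its speed; a pose out of reach is approached as far as the arm can. A call with a gripper value outside its range is refused whole. The fingers move at their own pace and stop on an object; "newtons" is the grip in N (left out, the last holds). Time passes only in rows, so rows that repeat a pose let the fingers close. It gives the time, the measured TCP pose, the force and the opening at its end, in the units of the state.
- robot.get_obs(): the state, without advancing time (a new reading comes with each control period).
- robot.camera(name): name is "scene" or "top" or "wrist"; returns (picture, depth): 480x640x3 uint8, red, green, blue; 480x640 float32, m along the optical axis (not along the pixel's ray), 0 where there is no reading.
- robot.camera_model(name): a dict with "mtx" (3x3 intrinsics, pixels), "k1" (the pictures are not rectified: a ray, as slopes to the right and down, at radius r is drawn at 1 + k1 r^2 times it, then the intrinsics apply), "extrinsics" (4x4, takes a point from world to camera coordinates). Camera axes: x right, y up, looking along -z (the intrinsics and any distortion apply to the point x, -y, -z); pixel columns grow to the right and rows downward; lengths in m; the calibration is good to about 2 mm. A picture is of the moment at which its call begins: read the wrist's pose just before it. camera_model takes no time and is no camera call; for the wrist camera it gives the pose at the moment of the call.
- robot.hand_in(): hands the job in, once; it reports no verdict.
The state is a dict: "time": time; "q": joint angles; "joint_velocities": joint speeds; "joint_torque": joint torques, N m; "position": TCP position; "tool_rot": TCP orientation; "ft_force": force on the tool from outside, world axes, zero at the start; "moment": the same for the moment, N m; "grip_width": finger opening in m.
Only numpy, scipy, OpenCV 4.12 (cv2) and the standard library are available. Lean on these libraries where they do the work, as an engineer would, in place of code of your own. Each camera call takes 0.05 s, during which the arm holds its last target.

TASK

Hinge the lid back on the electronics trainer case: first take the screwdriver that was left across the case, between its two hinge knuckles, and lay it in the shallow tool tray. Then lift the lid out of the board rack and, with its hinge-leaf side towards the case, ease its knuckle down between the two knuckles without forcing it until the three holes line up for the hinge pin. Finish while still holding the lid there, upright and still, in the gripper alone, not leaning or resting on the case; leave the other things on the bench where they are.

Things in the scene. Friction and masses are not known exactly. Their poses are not given: they have to be found in the camera images.
- case: Light grey open trainer case, fixed, 120 (x) x 160 (y) mm. Origin: centre of its underside; +x to its hinge side (away from the robot), +y along the hinge, z up. Front wall 44 mm high, side walls 50, all 4 thick; at the back a solid rail, x 38 to 60 mm, 50 mm high, with a 3 mm steel hinge leaf on top (top at 53 mm). Inside lies a circuit board, its parts reach up to 23 mm.
- case_hinge (a point): On the case's hinge axis (along y), midway between its two steel knuckles: 74 mm behind and 53.5 mm above the case's origin; same axes as the case. Knuckles: tubes 18 mm outside, 10 mm hole, 24 mm long, at y = 15 to 39 and -39 to -15 mm: a gap of 30 mm, open above, behind and below. The lid's knuckle belongs here.
- lid: Light grey lid, loose, about 0.28 kg, upright in the board rack, knuckle down. Origin: centre of its knuckle; y along the knuckle, z up, +x from the leaf side to the plain outer side. Panel 10 mm thick (x 3.5 to 13.5), y -80 to 80, z 14 to 134 mm; its top 35 mm are plain, good to pinch across the thickness. In place its axes point as the case's do and the panel stands behind the knuckles.
- lid_knuckle (a point): Centre of the lid's one steel knuckle (= the lid's origin, same axes): a tube 18 mm outside, 10 mm hole, 24 mm long along y, so with 3 mm of play each side between the case's knuckles. Its leaf, a steel plate at x 0.5 to 3.5 mm, is 24 mm wide up to z = 16 and 90 mm wide from z = 16 to 40 mm. In place it touches nothing.
- lid_top (a point): Middle of the lid's top edge (8.5, 0, 134 mm in the lid's frame).
- lid_corner (a point): Top corner of the lid on its +y side (8.5, 80, 134 mm in the lid's frame); it ends up on the case's +y side.
- rack: Black board rack, fixed, 126 (x) x 184 (y) mm. Origin: centre of its underside. Teeth 64 mm high at |y| = 66 to 84, end walls beyond; slots 14 mm wide centred at x = -42, -14, 14, 42 mm, floor 34 mm up. The lid stands in the slot at x = 14, leaf side to -x; a green board (up to z = 94) in that at x = -42. Rack and tray stand left and right of the case, either way round.
- tray: Shallow aluminium tool tray, fixed, 240 (x) x 164 (y) x 20 mm high, walls and floor 4 mm thick. Origin: centre of its underside. Pliers lie along its +y side (y above 25 mm); the -y half is free.
- driver: Black screwdriver, about 0.09 kg, lying level along x across the case, handle on the front wall, blade between the knuckles. Origin: on its axis at the balance point, where to grip it; +x to the tip. Hexagonal handle 24 mm across flats (flats at top and bottom), 28 across corners, x -65 to 25 mm; blade 6 mm thick, x 25 to 125 mm. On a flat floor it lies level, axis 12 mm up.
- driver_tip (a point): Tip of the screwdriver's blade, 124.5 mm from its origin.
- pin: Steel hinge pin, 8 mm thick, 97 mm long with head and tapered nose, lying on the bench behind the case, for later; leave it. Origin: on its axis at mid-length.
- reel: Solder reel, 54 mm wide, 40 mm high, standing on the bench behind the case; leave it. Origin: underside.
- breadboard: White plug-in breadboard, 55 x 165 x 9 mm, lying behind the case; leave it. Origin: underside.
- jar: Small jar, 48 mm wide, 60 mm high, behind the case; leave it. Origin: underside.
Not all that is in view belongs to the job. Several things have the shape of the lid; the one meant has the colours described above.

How it is judged:
On the way, in this order (a step that is already met when the one before it is completed fails the run):
1. the screwdriver lies in the tool tray, let go and at rest (x of driver in the frame of tray between -0.118 and 0.118 m and y of driver in the frame of tray between -0.08 and 0.08 m and z of each of driver, driver_tip in the frame of tray below 0.032 m and x of driver_tip in the frame of tray between -0.118 and 0.118 m and y of driver_tip in the frame of tray between -0.08 and 0.08 m and contact force between the fingers and driver below 0.1 N and linear speed of driver below 0.03 m/s), for 0.2 s.
2. the lid is lifted out of the rack by the gripper (z of lid in the frame of rack above 0.055 m and contact force between the fingers and lid above 1 N and contact force between lid and rack below 0.1 N), for 0.1 s.
At the end, for the whole second after the job is handed in: Knuckle centre within 3.5 mm of the hinge axis, level and in height, and 4 mm along it; parallel within 0.08 rad; lid upright within 0.14 rad, leaf side to the case, still, held by the fingers (over 1 N), under 1.2 N between lid and case; screwdriver in the tray, let go (all of step 1 and x of lid_knuckle in the frame of case_hinge between -0.0035 and 0.0035 m and z of lid_knuckle in the frame of case_hinge between -0.0035 and 0.0035 m and y of lid_knuckle in the frame of case_hinge between -0.004 and 0.004 m and angle between the y axis of lid and the y axis of case, either way round below 0.08 rad and angle between lid's own z axis and vertical below 0.14 rad and y of lid_corner in the frame of case_hinge above 0.05 m and contact force between the fingers and lid above 1 N and contact force between lid and case below 1.2 N and linear speed of lid below 0.02 m/s); the arm keeps its last pose, push and grip.
It fails at once if the lid is forced against the case with more than 20 N (contact force between lid and case above 20 N).
It fails at once if pin, reel, breadboard or jar is moved by more than 30 mm (distance of any of pin, reel, breadboard, jar from where it was at the start of the episode above 0.03 m).
It also fails if it takes over 61 s, if anything falls off the work surface, if the arm or the gripper's body presses on something with over 40 N, if the wrist force passes 120 N, or if a joint passes its speed limit or range.

## Working session

There is one attempt and no reset: what is moved stays moved. The work goes in short steps, Python scripts to look and compute and a tool call to move; the robot and the scene stay as the last step left them, time stands still between calls to the robot, and variables do not carry over. Pictures are saved under pics/ and viewed, and the job is handed in when it is done.

Besides the shell and the picture viewer there is one more tool, called after "Call:" as name(argument=value, ...) on one line, values as JSON. arm_command: Moves the arm, as the interface text tells. Its arguments: {"type":"object","properties":{"targets":{"type":"array","items":{"type":"array","items":{"type":"number"}}},"newtons":{"type":"number"}},"required":["targets"]}

```bash
ls; mkdir -p pics; cat > h.py <<'E'
import numpy as np, cv2, json
from rig import robot
def shot(n,tag):
    m=robot.camera_model(n); im,d=robot.camera(n)
    cv2.imwrite(f'pics/{tag}.png',im[:,:,::-1]); np.savez(f'pics/{tag}.npz',im=im,d=d,mtx=m['mtx'],k1=m['k1'],E=m['extrinsics'])
    return im,d,m
def load(tag):
    z=np.load(f'pics/{tag}.npz'); return z['im'],z['d'],dict(mtx=z['mtx'],k1=float(z['k1']),extrinsics=z['E'])
def und(m,px):
    K=np.array(m['mtx'],float); D=np.array([m['k1'],0,0,0,0],float)
    return cv2.undistortPoints(np.array(px,float).reshape(-1,1,2),K,D).reshape(-1,2)
def rays(m,px):
    u=und(m,px); E=np.array(m['extrinsics']); R=E[:3,:3]; C=-R.T@E[:3,3]
    d=np.c_[u[:,0],-u[:,1],-np.ones(len(u))]@R
    return C,d
def onz(m,px,z):
    C,d=rays(m,px); t=(z-C[2])/d[:,2]; return C+t[:,None]*d
def cloud(m,d,mask=None):
    if mask is None: mask=d>0
    v,u=np.nonzero(mask&(d>0)); C,r=rays(m,np.c_[u,v]); return C+r*d[v,u][:,None],np.c_[u,v]
def proj(m,P):
    P=np.atleast_2d(P); E=np.array(m['extrinsics']); c=P@E[:3,:3].T+E[:3,3]
    return cv2.projectPoints(c*[1,-1,-1],np.zeros(3),np.zeros(3),np.array(m['mtx'],float),np.array([m['k1'],0,0,0,0],float))[0].reshape(-1,2)
E
python3 - <<'E'
from h import *
np.set_printoptions(precision=4,suppress=True)
for n in ('scene','top'):
    im,d,m=shot(n,n+'0'); print(n,m['mtx'],m['k1'],m['extrinsics'],d.min(),d.max())
print(robot.get_obs())
E
```

```text
pics
scene [[469.7271   0.     321.7956]
 [  0.     469.7271 242.0409]
 [  0.       0.       1.    ]] -0.06107284131413223 [[ 0.2388  0.971  -0.0115 -0.1628]
 [-0.8212  0.2083  0.5312  0.2987]
 [ 0.5182 -0.1174  0.8471 -1.2317]
 [ 0.      0.      0.      1.    ]] 0.0 2.8942864
top [[489.8832   0.     321.619 ]
 [  0.     489.8832 236.6417]
 [  0.       0.       1.    ]] -0.12161746967054106 [[-0.0248 -0.9992 -0.0312  0.0698]
 [ 0.9879 -0.0292  0.1523 -0.4824]
 [-0.1531 -0.027   0.9878 -1.0309]
 [ 0.      0.      0.      1.    ]] 0.0 2.0967777
{'time': 0.1, 'q': array([ 0.9325,  0.5283,  1.4337, -0.    ,  1.1814, -0.1785]), 'joint_velocities': array([ 0.0014, -0.0028, -0.0038,  0.0004,  0.0007,  0.0012]), 'joint_torque': array([ -0.0004, -44.0984, -17.715 ,   0.0635,   0.0534,  -0.    ]), 'position': array([0.2769, 0.5596, 0.2217]), 'tool_rot': array([ 0.2279,  0.9737, -0.0009, -0.0004]), 'ft_force': array([-0.3802, -0.2196, -0.1079]), 'moment': array([-0.0034,  0.0551,  0.0015]), 'grip_width': 0.08717988393972662}
```

View pics/scene0.png

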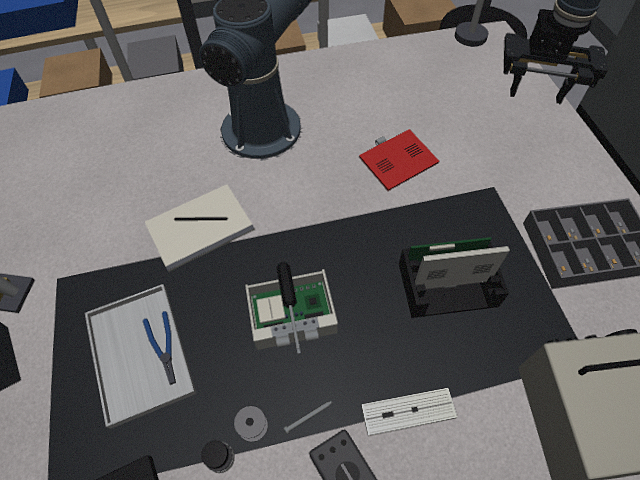

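View pics/top0.png

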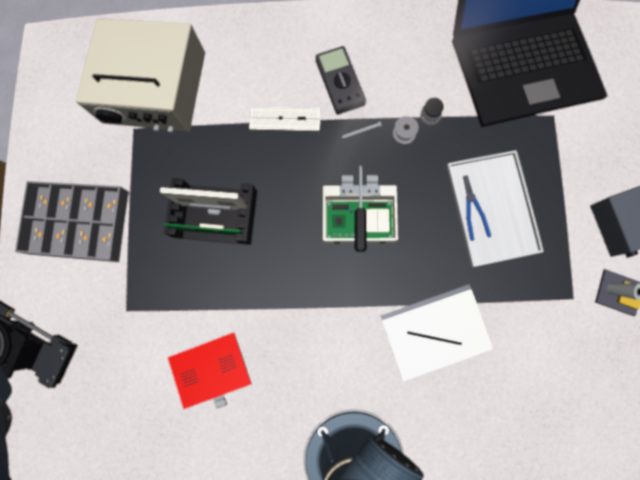

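The scene view shows the case at about (290,310) with the driver across it. The lid and green board are in the rack at (455,275), the tray is at (140,350), and the red lid-shaped thing at (400,158) is a decoy. In the top view the case is at (360,213), the rack at (210,213) and the tray at (495,208). Next I'll measure.

```bash
cat > a.py <<'E'
from h import *
np.set_printoptions(precision=4,suppress=True)
im,d,m=load('top0')
P,uv=cloud(m,d); H=np.zeros(d.shape+(3,)); H[uv[:,1],uv[:,0]]=P
mz=H[...,2]
print('bench z', np.median(mz[280:300,150:550]))
def rect(mask,name,z=None):
    mask=mask.astype(np.uint8); n,l,s,c=cv2.connectedComponentsWithStats(mask)
    for i in range(1,n):
        if s[i,4]<60: continue
        p=H[l==i]; 
        if z: 
            vv,uu=np.nonzero(l==i); p=onz(m,np.c_[uu,vv],z)
        r=cv2.minAreaRect((p[:,:2]*1000).astype(np.float32)); print(name,s[i],'ctr',np.array(r[0]),'size',np.array(r[1]),'ang',r[2],'z',np.percentile(H[l==i][:,2],[5,50,95])*1000)
def win(x0,y0,x1,y1):
    w=np.zeros(d.shape,bool); w[y0:y1,x0:x1]=1; return w
rect(win(310,155,410,260)&(mz>.038),'case+drv')
rect(win(310,155,410,260)&(mz>.044)&(mz<.056)&(im.min(2)>110),'case light')
rect(win(150,170,270,260)&(mz>.05)&(mz<.075),'rack')
rect(win(150,170,270,260)&(mz>.10),'lid')
rect(win(150,170,270,260)&(mz>.075)&(mz<.10),'board')
rect(win(430,140,560,275)&(mz>.002)&(mz<.03),'tray')
rect(win(340,190,380,260)&(mz>.062),'drv')
rect(win(240,100,450,150)&(mz>.004),'small')
E
python3 a.py
```

```text
bench z 0.00062767749471071
case+drv [ 323  165   75   87 2048] ctr [542.7213 -28.1466] size [160.2574 189.4532] ang 88.49282836914062 z [41.6712 53.1175 68.6415]
case light [323 181  37  59 494] ctr [539.4252  12.6995] size [ 78.7592 127.019 ] ang 88.49697875976562 z [46.2182 50.748  54.6923]
case light [361 181  37  59 500] ctr [537.1545 -69.4196] size [ 77.1827 127.4458] ang 88.65021514892578 z [46.7052 50.6653 54.9116]
rack [170 178  15  11 121] ctr [609.9179 374.4975] size [28.2324 23.8436] ang 87.57179260253906 z [53.6571 63.3529 66.8785]
rack [ 165  183   89   59 1051] ctr [549.7086 303.3221] size [185.0423 126.8213] ang 83.43901062011719 z [52.9844 63.3015 69.4941]
rack [163 226  21  10 119] ctr [503.1286 380.2467] size [40.6348 15.9936] ang 82.0834732055664 z [52.9102 63.5825 69.4238]
lid [161 188  81  16 781] ctr [562.4274 299.4736] size [160.0199  11.9679] ang 83.94998931884766 z [105.5786 149.8649 156.1692]
board [170 199  75   7 176] ctr [558.1057 298.7646] size [157.835    8.6749] ang 86.76272583007812 z [76.3363 88.3383 98.4763]
board [164 223  77  10 341] ctr [504.434
[... 279 characters left out ...]
.5876 91.6168] ang 87.95243835449219 z [62.908  67.1263 70.6654]
small [331 100  36  15 356] ctr [791.7664 -12.0028] size [81.7876 31.0248] ang 84.61914825439453 z [ 8.1073 30.2697 35.9875]
small [420 100  24  25 466] ctr [ 767.0969 -202.6591] size [44.9968 42.0956] ang 89.64159393310547 z [11.9692 55.8527 62.0968]
small [ 249  107   72   25 1563] ctr [773.4286 138.5319] size [169.2325  60.6117] ang 87.4885025024414 z [ 5.324   8.8345 12.6571]
small [393 115  26  27 462] ctr [ 735.9714 -139.0492] size [61.981  61.6374] ang 58.72410202026367 z [ 9.8242 39.3921 42.3567]
small [343 121  39  17 133] ctr [736.6951 -42.9056] size [12.8947 94.0622] ang 19.725605010986328 z [ 4.4775  7.806  11.8476]
```

```bash
python3 - <<'E'
from h import *
im,d,m=load('top0')
c=cv2.resize(im[150:265,300:420],None,fx=6,fy=5,interpolation=2); cv2.imwrite('pics/c1.png',c[:,:,::-1])
c=cv2.resize(im[165:255,150:270],None,fx=6,fy=6,interpolation=2); cv2.imwrite('pics/c2.png',c[:,:,::-1])
E
```

```text
(no output)
```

View pics/c1.png

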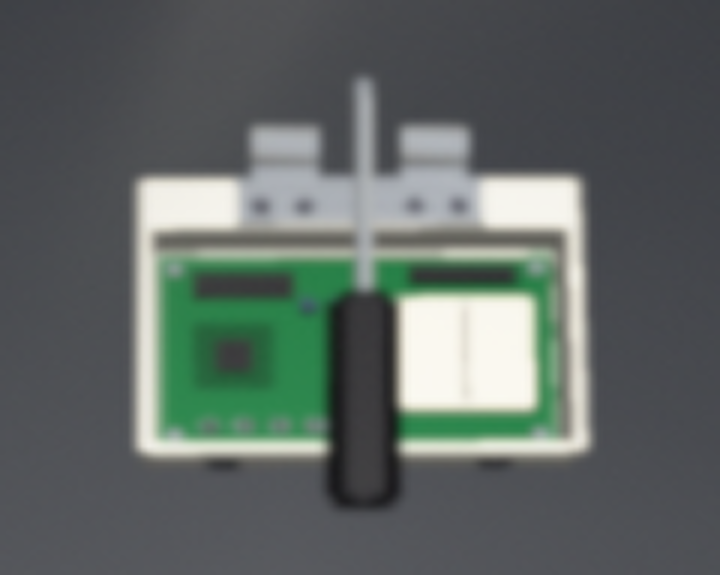

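View pics/c2.png

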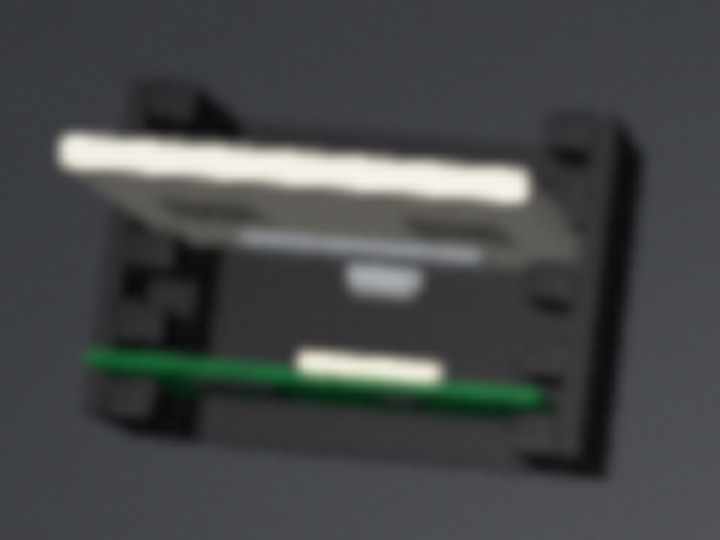

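```bash
cat >> h.py <<'E'
from scipy.spatial.transform import Rotation as Ro
def delta(target,yawy,obs=None):
    """cm shift in tool axes + spin (rad) to bring TCP to target with tool y axis at world angle yawy deg (mod 180)"""
    o=obs or robot.get_obs(); R=Ro.from_quat(o['tool_rot']).as_matrix()
    s=R.T@(np.array(target)-o['position'])*100
    cur=np.degrees(np.arctan2(R[1,1],R[0,1])); dd=(yawy-cur+90)%180-90
    print('t',round(o['time'],2),'pos',np.round(o['position'],4),'tooly',round(cur,2),'tilt',np.round(R[:2,2],4),'w',round(o['grip_width'],4),'F',np.round(o['ft_force'],2))
    print('shift cm',np.round(s,2),'spin',round(-np.radians(dd),4), 'rows',round(np.linalg.norm(s)/6.25,1)); return s
E
python3 - <<'E'
from h import *
delta([.514,-.028,.222],88)
im,d,m=load('top0')
# case walls: light + z
P,uv=cloud(m,d); H=np.zeros(d.shape+(3,)); H[uv[:,1],uv[:,0]]=P
w=np.zeros(d.shape,bool); w[155:265,310:420]=1
mask=w&(H[...,2]>.040)&(H[...,2]<.058)&(im.min(2)>90)
mask[:,353:368]=0
Q=H[mask]; r=cv2.minAreaRect((Q[:,:2]*1000).astype(np.float32)); print(r); print(cv2.boxPoints(r))
E
```

```text
t 0.1 pos [0.2769 0.5596 0.2217] tooly 63.66 tilt [-0.0011 -0.0015] w 0.0872 F [-0.38 -0.22 -0.11]
shift cm [-4.732e+01 -4.214e+01  3.000e-02] spin -0.4248 rows 10.1
((544.4046020507812, -28.19091033935547), (160.25738525390625, 141.81980895996094), 88.49282836914062)
[[ 471.41168  -106.4268  ]
 [ 613.18243  -110.15697 ]
 [ 617.3975     50.044983]
 [ 475.62677    53.775146]]
```

Call:
arm_command(targets=[[-47.3,-42.1,0,-0.425,8.7],[-47.3,-42.1,0,-0.425,8.7],[-47.3,-42.1,0,-0.425,8.7],[-47.3,-42.1,0,-0.425,8.7],[-47.3,-42.1,0,-0.425,8.7]], newtons=20)

```text
time: 0.72
position: [0.3932, 0.2725, 0.2224]
tool_rot: [0.017, 1.0, -0.0, -0.0]
ft_force: [1.5, -0.1, -0.5]
grip_width: 0.0866
```

```bash
python3 -c "
from h import *
delta([.514,-.028,.20],88)"
```

```text
t 0.72 pos [0.3932 0.2725 0.2224] tooly 88.04 tilt [-0.     -0.0001] w 0.0866 F [ 1.51 -0.05 -0.47]
shift cm [-13.11 -29.62   2.24] spin 0.0006 rows 5.2
```

Call:
arm_command(targets=[[-13.1,-29.6,2.2,0,8.7],[-13.1,-29.6,2.2,0,8.7],[-13.1,-29.6,2.2,0,8.7],[-13.1,-29.6,2.2,0,8.7],[-13.1,-29.6,2.2,0,8.7]])

```text
time: 1.35
position: [0.5094, -0.0169, 0.2011]
tool_rot: [0.018, 1.0, 0.0, -0.0]
ft_force: [0.9, 0.5, -0.1]
grip_width: 0.0871
```

```bash
python3 -c "
from h import *
delta([.514,-.028,.037],88)
shot('wrist','w0')
delta([.514,-.028,.037],88)"
```

```text
t 1.35 pos [ 0.5094 -0.0169  0.2011] tooly 87.98 tilt [-0.0002  0.0003] w 0.0871 F [ 0.89  0.48 -0.1 ]
shift cm [-0.5  -1.09 16.41] spin -0.0003 rows 2.6
t 1.4 pos [ 0.5141 -0.0247  0.201 ] tooly 87.78 tilt [ 0.0056 -0.0064] w 0.0872 F [ 3.9  -5.03  0.69]
shift cm [ 0.1  -0.23 16.41] spin -0.0039 rows 2.6
```

View pics/w0.png

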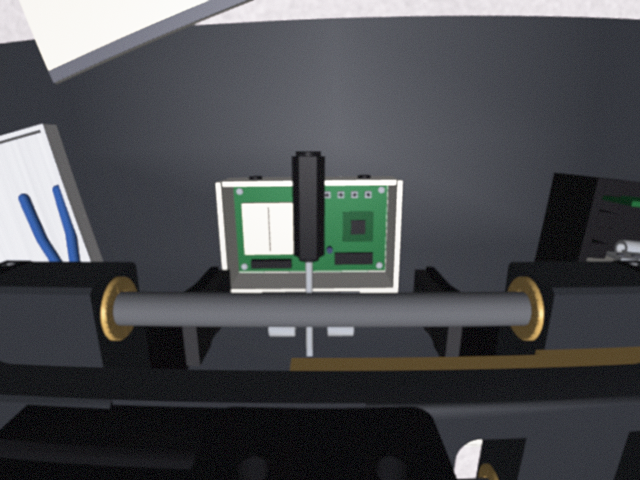

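The wrist view shows the case at (310,235), with the driver at (309,205) and its blade between the knuckles (282,330) and (341,330). I'll descend partway and settle.

Call:
arm_command(targets=[[0,0,5,0,8.7],[0,0,9,0,8.7],[0,0,9,0,8.7]])

```text
time: 1.78
position: [0.5064, -0.0143, 0.1088]
tool_rot: [0.018, 1.0, 0.001, -0.004]
ft_force: [-0.6, -0.0, 0.7]
grip_width: 0.0869
```

```bash
python3 -c "
from h import *
delta([.514,-.028,.037],88)
shot('wrist','w1')
shot('top','top1')
delta([.514,-.028,.037],88)"
```

```text
t 1.77 pos [ 0.5064 -0.0143  0.1088] tooly 87.98 tilt [-0.0077  0.002 ] w 0.0869 F [-0.56 -0.03  0.69]
shift cm [-0.87 -1.35  7.17] spin -0.0003 rows 1.2
t 1.88 pos [ 0.5093 -0.0148  0.1118] tooly 88.02 tilt [ 0. -0.] w 0.087 F [0.77 0.91 0.58]
shift cm [-0.51 -1.3   7.48] spin 0.0004 rows 1.2
```

View pics/w1.png

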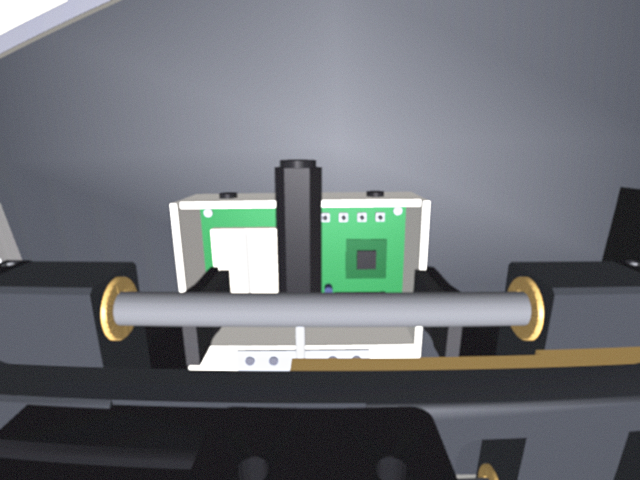

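Call:
arm_command(targets=[[-0.5,-1.3,2,0,8.7],[-0.5,-1.3,7.4,0,8.7],[-0.5,-1.3,7.4,0,8.7],[-0.5,-1.3,7.4,0,2.0],[-0.5,-1.3,7.4,0,2.0]])

```text
time: 2.5
position: [0.5154, -0.0283, 0.0401]
tool_rot: [0.017, 1.0, -0.001, 0.003]
ft_force: [-0.4, -0.1, 0.0]
grip_width: 0.0744
```

Call:
arm_command(targets=[[0,0,0,0,1.5],[0,0,0,0,1.5]])

```text
time: 2.75
position: [0.5142, -0.0282, 0.0385]
tool_rot: [0.017, 1.0, -0.0, 0.001]
ft_force: [0.3, -0.0, 0.3]
grip_width: 0.0549
```

```bash
python3 -c "
from h import *
delta([.514,-.028,.037],88)"
```

```text
t 2.75 pos [ 0.5142 -0.0282  0.0385] tooly 88.01 tilt [ 0.0021 -0.0006] w 0.0549 F [ 0.29 -0.03  0.34]
shift cm [0.02 0.02 0.15] spin 0.0002 rows 0.0
```

Call:
arm_command(targets=[[0,0,0,0,1.5],[0,0,0,0,1.5],[0,0,0,0,1.5],[0,0,0,0,1.5],[0,0,0,0,1.5]])

```text
time: 3.38
position: [0.5135, -0.0281, 0.0373]
tool_rot: [0.017, 1.0, 0.0, -0.0]
ft_force: [-0.4, -0.7, 0.7]
grip_width: 0.026
```

Call:
arm_command(targets=[[0,0,-2,0,1.5],[0,0,-6,0,1.5],[0,0,-11,0,1.5],[0,0,-11,0,1.5],[0,0,-11,0,1.5]])

```text
time: 4.0
position: [0.5128, -0.0279, 0.1469]
tool_rot: [0.017, 1.0, 0.0, -0.001]
ft_force: [-0.7, -0.1, -1.1]
grip_width: 0.0265
```

```bash
cat > b.py <<'E'
from h import *
np.set_printoptions(precision=4,suppress=True)
delta([.549,-.337,.2],88)
im,d,m=load('top1')
P,uv=cloud(m,d); H=np.zeros(d.shape+(3,)); H[uv[:,1],uv[:,0]]=P
w=np.zeros(d.shape,bool); w[140:275,435:555]=1
z=H[...,2]
for lo,hi in((.012,.03),(.001,.03)):
    mk=(w&(z>lo)&(z<hi)&(im.max(2)>60)).astype(np.uint8)
    n,l,s,c=cv2.connectedComponentsWithStats(mk)
    for i in range(1,n):
        if s[i,4]>80:
            q=H[l==i][:,:2]*1000; r=cv2.minAreaRect(q.astype(np.float32)); print(lo,s[i],r); print(cv2.boxPoints(r).tolist())
b=w&(im[...,2].astype(int)-im[...,0]>40); q=H[b]; print('pliers',q.mean(0),q.min(0),q.max(0))
E
python3 b.py
python3 -c "
from h import *
shot('scene','s2');shot('wrist','w2')"
```

```text
t 4.0 pos [ 0.5128 -0.0279  0.1469] tooly 88.01 tilt [-0.0012  0.0003] w 0.0265 F [-0.69 -0.08 -1.09]
shift cm [ -4.69 -30.76  -5.33] spin 0.0001 rows 5.1
0.012 [ 448  150   95  117 1276] ((544.1017456054688, -336.0300598144531), (242.63037109375, 167.68499755859375), 9.434067726135254)
[[410.68450927734375, -273.20660400390625], [438.17022705078125, -438.6236572265625], [677.5189819335938, -398.853515625], [650.0332641601562, -233.43646240234375]]
0.001 [ 436  142  118  130 7570] ((546.9920043945312, -323.1865234375), (306.87786865234375, 256.5773010253906), 15.670600891113281)
[[364.6047058105469, -241.1111297607422], [433.9079284667969, -488.151611328125], [729.3792724609375, -405.26190185546875], [660.0760498046875, -158.221435546875]]
pliers [ 0.5181 -0.2906  0.0132] [ 0.     -0.3216 -0.0003] [0.5649 0.     0.0199]
```

View pics/s2.png

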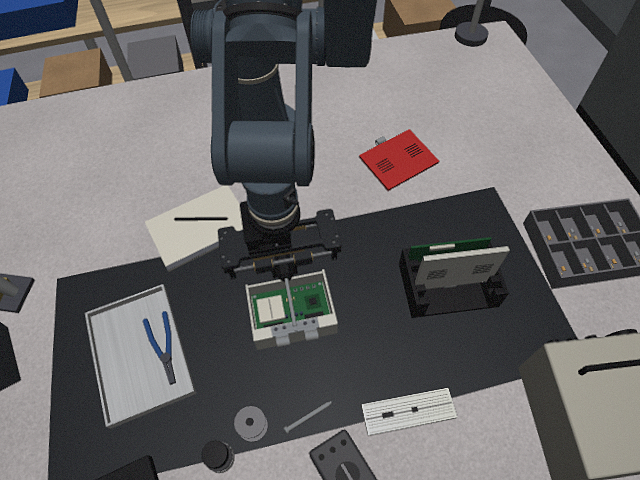

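The driver is up and held level, clear of the case at (285,275). The tray measures 242 x 168 mm at yaw +9.4°, which fits its given size, and its -y half is free. I'll go above the tray.

```bash
python3 -c "
from h import *
delta([.520,-.375,.12],99.4)"
```

```text
t 4.1 pos [ 0.5122 -0.0278  0.1459] tooly 88.0 tilt [-0.0035  0.001 ] w 0.0265 F [-0.52 -0.69 -0.74]
shift cm [ -1.99 -34.68   2.56] spin -0.1989 rows 5.6
```

View pics/w2.png

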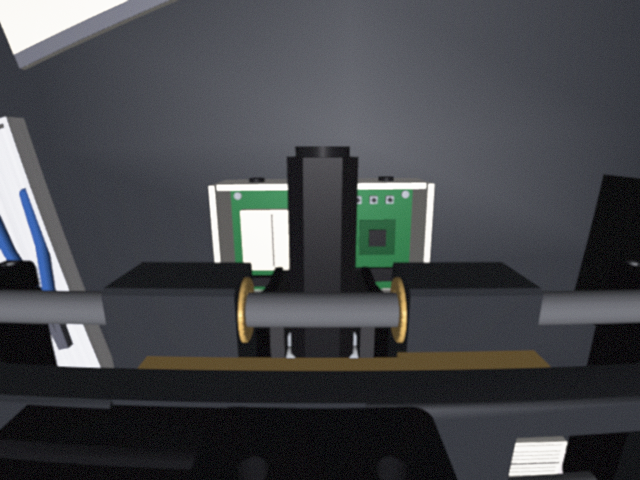

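The handle sits straight between the fingers at (320,230).

Call:
arm_command(targets=[[-0.4,-5,0,0,1.5],[-0.8,-11,0,-0.05,1.5],[-1.2,-17,0,-0.1,1.5],[-1.6,-23,0,-0.15,1.5],[-2,-29,0,-0.2,1.5]])

```text
time: 4.72
position: [0.5225, -0.3199, 0.1452]
tool_rot: [-0.083, 0.997, 0.001, -0.001]
ft_force: [0.8, -0.1, -0.7]
grip_width: 0.0266
```

Call:
arm_command(targets=[[0.5,-4.7,0,0,1.5],[0.5,-4.7,2.5,0,1.5],[0.5,-4.7,2.5,0,1.5]])

```text
time: 5.1
position: [0.5237, -0.3642, 0.1183]
tool_rot: [-0.082, 0.997, 0.004, -0.003]
ft_force: [0.5, 1.0, -1.6]
grip_width: 0.0266
```

```bash
python3 -c "
from h import *
delta([.520,-.375,.006],99.4)
shot('top','top3');shot('scene','s3')
delta([.520,-.375,.006],99.4)
im,d,m=load('top3');a=cv2.resize(im[130:280,400:560],None,fx=2.5,fy=3);im,d,m=load('s3');b=cv2.resize(im[230:430,60:260],None,fx=2,fy=2.25);cv2.imwrite('pics/c3.png',np.hstack([a,b])[:,:,::-1])
"
```

```text
t 5.1 pos [ 0.5237 -0.3642  0.1183] tooly 99.39 tilt [-0.0066  0.0067] w 0.0266 F [ 0.55  1.03 -1.61]
shift cm [ 0.48 -1.09 11.22] spin -0.0003 rows 1.8
t 5.2 pos [ 0.5255 -0.3646  0.1209] tooly 99.49 tilt [-0.0026  0.0027] w 0.0262 F [-0.98  0.23 -0.28]
shift cm [ 0.69 -0.97 11.49] spin 0.0015 rows 1.8
```

View pics/c3.png

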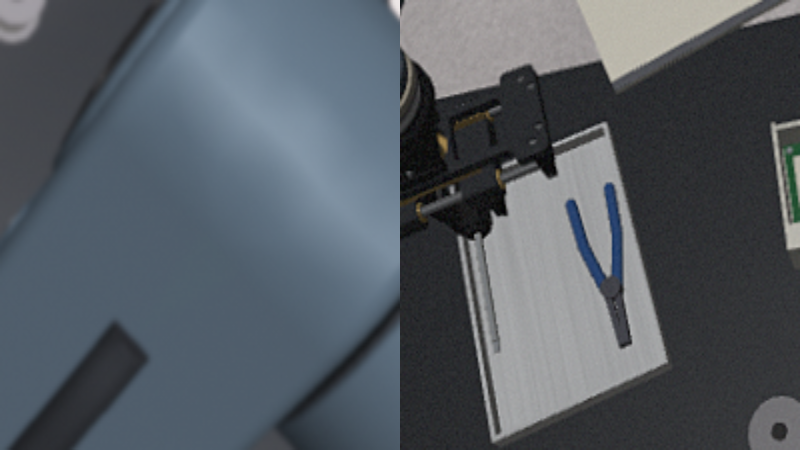

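The driver is over the tray's free half, roughly parallel to the walls. I'll lower it.

Call:
arm_command(targets=[[0.6,-0.8,4,0,1.5],[0.6,-0.8,8,0,1.5],[0.6,-0.8,10.4,0,1.5],[0.6,-0.8,10.4,0,1.5]])

```text
time: 5.7
position: [0.521, -0.3728, 0.017]
tool_rot: [-0.083, 0.997, 0.002, -0.001]
ft_force: [0.0, 0.5, -0.7]
grip_width: 0.026
```

```bash
python3 -c "
from h import *
delta([.520,-.372,.0065],99.4)"
```

```text
t 5.7 pos [ 0.521  -0.3728  0.017 ] tooly 99.53 tilt [-0.0029  0.003 ] w 0.026 F [ 0.05  0.5  -0.74]
shift cm [0.08 0.09 1.05] spin 0.0023 rows 0.2
```

Call:
arm_command(targets=[[0,0,0.9,0,1.5],[0,0,0.9,0,1.5],[0,0,0.9,0,3.6],[0,0,0.9,0,3.6],[0,0,0.9,0,3.6]])

```text
time: 6.32
position: [0.5219, -0.375, 0.0099]
tool_rot: [-0.082, 0.997, -0.0, 0.0]
ft_force: [-0.6, 0.4, 0.1]
grip_width: 0.0354
```

Call:
arm_command(targets=[[0,0,0,0,3.6],[0,0,0,0,3.6],[0,0,0,0,3.6]])

```text
time: 6.7
position: [0.5217, -0.3747, 0.0093]
tool_rot: [-0.083, 0.997, 0.0, -0.0]
ft_force: [0.6, 0.3, -0.0]
grip_width: 0.0361
```

```bash
python3 -c "
from h import *
delta([.520,-.372,.0065],99.4)
shot('scene','s4')
im,d,m=load('s4');cv2.imwrite('pics/c4.png',cv2.resize(im[230:430,40:280],None,fx=3,fy=3)[:,:,::-1])"
```

```text
t 6.7 pos [ 0.5217 -0.3747  0.0093] tooly 99.47 tilt [-0.  0.] w 0.0361 F [ 0.55  0.28 -0.02]
shift cm [0.12 0.29 0.28] spin 0.0011 rows 0.1
```

View pics/c4.png

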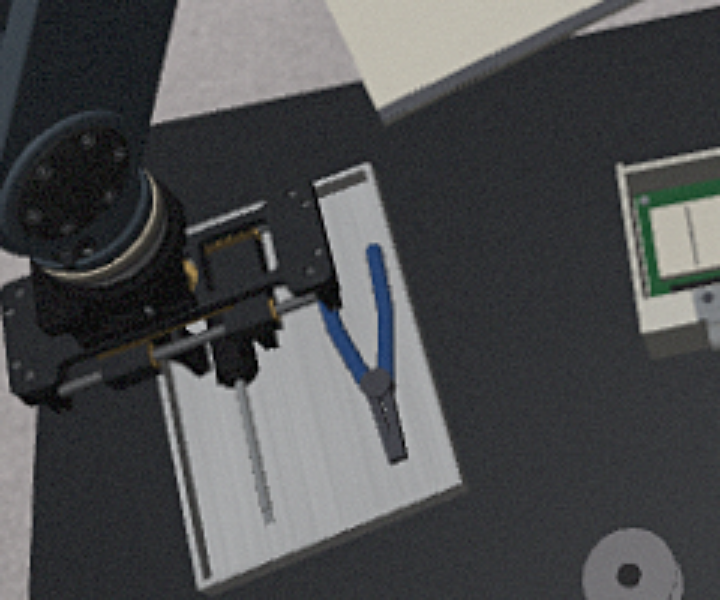

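The driver lies on the tray floor inside the walls (blade tip at crop (268,518)), and the fingers are open around it. I'll lift off and stop over the case to measure the hinge.

Call:
arm_command(targets=[[0,0,-3,0,3.6],[0,0,-9,0,4.5],[0,0,-15,0,6],[0,0,-21,0,6],[0,0,-23,0,6]])

```text
time: 7.38
position: [0.5233, -0.3762, 0.2446]
tool_rot: [-0.083, 0.997, -0.003, 0.003]
ft_force: [0.5, -0.7, -0.4]
grip_width: 0.0592
```

```bash
python3 -c "
from h import *
delta([.565,-.028,.235],88.5)"
```

```text
t 7.38 pos [ 0.5233 -0.3762  0.2446] tooly 99.47 tilt [ 0.0061 -0.0063] w 0.0592 F [ 0.46 -0.67 -0.42]
shift cm [-9.84 33.67  0.76] spin 0.1915 rows 5.6
```

Call:
arm_command(targets=[[-2,6,0.5,0.1,6],[-3.7,12,0.5,0.19,6],[-5.4,18,0.5,0.19,6],[-7.1,24,0.5,0.19,6],[-8.8,30,0.5,0.19,6]])

```text
time: 8.0
position: [0.559, -0.0628, 0.2345]
tool_rot: [0.013, 1.0, -0.0, 0.0]
ft_force: [1.3, 0.3, -0.3]
grip_width: 0.06
```

Call:
arm_command(targets=[[-1.6,3.4,0,0,6],[-1.6,3.4,0,0,6],[-1.6,3.4,0,0,6],[-1.6,3.4,0,0,6]])

```text
time: 8.5
position: [0.5756, -0.0323, 0.2343]
tool_rot: [0.013, 1.0, -0.0, -0.0]
ft_force: [0.6, 0.9, -0.5]
grip_width: 0.0601
```

```bash
python3 -c "
from h import *
delta([.565,-.028,.235],88.5)
shot('wrist','w5'); shot('scene','s5')
im,d,m=load('s5');cv2.imwrite('pics/c5.png',cv2.resize(im[230:430,40:340],None,fx=2.6,fy=2.6)[:,:,::-1])"
```

```text
t 8.5 pos [ 0.5756 -0.0323  0.2343] tooly 88.48 tilt [-0.0005 -0.0002] w 0.0601 F [ 0.58  0.88 -0.47]
shift cm [ 1.07  0.4  -0.07] spin -0.0003 rows 0.2
```

View pics/w5.png

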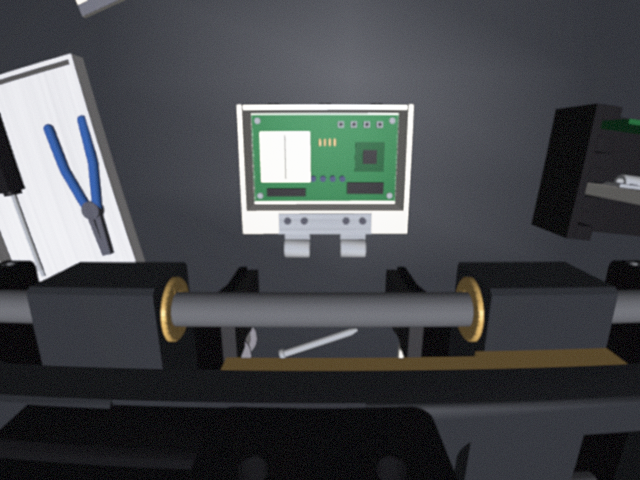

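View pics/c5.png

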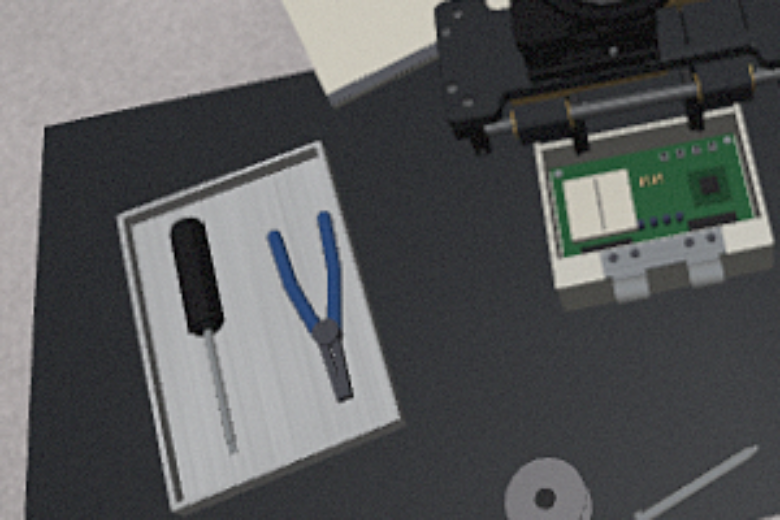

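The driver lies within the tray (crop (200,330)). In the wrist view the knuckles are at (297,247) and (353,246), and the gap between them is free. Next, measure the hinge precisely.

```bash
python3 - <<'E'
from h import *
im,d,m=load('w5')
cv2.imwrite('pics/c6.png',cv2.resize(im[195:265,225:425],None,fx=4,fy=4,interpolation=cv2.INTER_CUBIC)[:,:,::-1])
P,uv=cloud(m,d); H=np.zeros(d.shape+(3,)); H[uv[:,1],uv[:,0]]=P
for p in [(297,240),(353,240),(325,222),(260,222),(390,222),(325,190),(325,108)]: print(p,np.round(H[p[1],p[0]],4),im[p[1],p[0]])
print(np.linalg.inv(m['extrinsics'])[:3])
E
```

```text
(297, 240) [ 0.5985 -0.0558  0.0542] [125 126 131]
(353, 240) [ 0.5997 -0.0018  0.0551] [126 125 131]
(325, 222) [ 0.582  -0.0283  0.0515] [185 189 198]
(260, 222) [ 0.5807 -0.0913  0.0493] [251 250 248]
(390, 222) [0.5841 0.0347 0.0494] [250 249 248]
(325, 190) [ 0.556  -0.0273  0.0123] [ 77 148 101]
(325, 108) [ 0.4765 -0.0256  0.043 ] [254 254 255]
[[ 2.69015730e-02 -9.69313017e-01 -2.44353394e-01  5.09402162e-01]
 [ 9.99637940e-01  2.59529770e-02  7.10149566e-03 -2.92333116e-02]
 [-5.41874151e-04 -2.44455965e-01  9.69660243e-01  3.95432416e-01]]
```

View pics/c6.png

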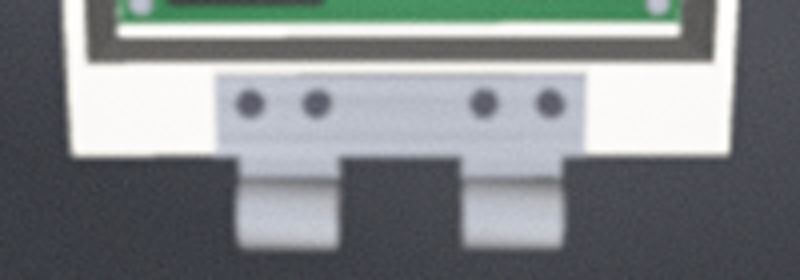

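```bash
cat > hinge.py <<'E'
from h import *
np.set_printoptions(precision=2,suppress=True)
im,d,m=load('w5'); g=cv2.GaussianBlur(im,(3,3),0).astype(float)
gray=g.mean(2)
def edge(a,b,ch=gray):  # subpixel strongest edge along segment a->b
    n=int(np.hypot(*(np.array(b)-a))*10); t=np.linspace(0,1,n+1); x=a[0]+(b[0]-a[0])*t; y=a[1]+(b[1]-a[1])*t
    v=cv2.remap(ch.astype(np.float32),x[None].astype(np.float32),y[None].astype(np.float32),cv2.INTER_LINEAR)[0]
    gr=np.abs(np.gradient(cv2.GaussianBlur(v[None],(0,0),5)[0])); i=gr.argmax(); w=slice(max(0,i-10),i+11)
    i=(gr[w]*np.arange(len(gr))[w]).sum()/gr[w].sum(); k=int(round(i)); return x[k],y[k]
L=lambda pts,z: onz(m,pts,z)*1000
# rail back edge (x=60,z=50)
pb=[edge((u,226),(u,242)) for u in (247,252,257,262,268,273,380,385,390,395,400,404)]
A=L(pb,.050); k=np.polyfit(A[:,1],A[:,0],1); print('rail back edge x=60: slope yaw',-np.degrees(np.arctan(k[0])),'x at y=-29',np.polyval(k,-29), 'res',(A[:,0]-np.polyval(k,A[:,1])))
# front wall outer top edge z=44 x=-60
pf=[edge((u,97),(u,106)) for u in (250,265,280,300,340,360,380,400)]
A=L(pf,.044); k=np.polyfit(A[:,1],A[:,0],1); print('front edge',-np.degrees(np.arctan(k[0])),np.polyval(k,-29))
# side walls outer edges z=50
pl=[edge((234,v),(246,v)) for v in (130,150,170,190)]; pr=[edge((404,v),(418,v)) for v in (130,150,170,190)]
print('left',L(pl,.05)[:,:2].tolist()); print('right',L(pr,.05)[:,:2].tolist())
# rail corners sides
print('rail sides',L([edge((236,225),(250,225))],.05),L([edge((400,225),(416,225))],.05))
# leaf edges (steel on white) z=53 : y +-? ; knuckle sides
for v in (244,248,252):
    e=[edge((278,v),(290,v)),edge((303,v),(316,v)),edge((334,v),(346,v)),edge((360,v),(372,v))]
    q=L(e,.060); print('knuckle y at z60',q[:,1],'mid in',(q[1,1]+q[2,1])/2,'mid out',(q[0,1]+q[3,1])/2, 'x',q[:,0].mean())
for z in (.0535,.0575,.062):
    e=[edge((u,250),(u,264)) for u in (290,297,303,346,352,358)]; print('knuckle back silhouette',z,L(e,z)[:,0])
C=np.linalg.inv(m['extrinsics'])[:3,3]; print('cam',C*1000)
e=[edge((u,250),(u,264)) for u in (290,297,303,346,352,358)]; _,r=rays(m,e)
for ri in r:
    # tangent to cylinder radius 9 centre (X,53.5) : solve X
    n=np.array([-ri[2],ri[0]])/np.hypot(ri[0],ri[2])  # normal in xz
    if n[0]<0:n=-n
    # dist of centre from ray: n.(c - C) = -9
    X=C[0]*1000+(-9-n[1]*(53.5-C[2]*1000))/n[0]; print('axis x',round(X,2),end=' ')
E
python3 hinge.py
```

```text
rail back edge x=60: slope yaw -1.4457325693622207 x at y=-29 593.707775768326 res [ 0.09  0.1   0.11  0.01 -0.18 -0.17 -0.01 -0.    0.    0.01  0.02  0.02]
front edge -1.5674417987235187 472.762353822978
left [[493.9926980230825, -106.79660407282888], [511.96235699294266, -107.2301384384556], [530.3163754261486, -107.70255277718076], [549.0930453629651, -108.11980443474835]]
right [[498.27706202561694, 54.01573350408838], [516.2497620734148, 53.54175106546531], [534.6063184498951, 52.99506088662601], [553.38165073495, 52.371867138399104]]
rail sides [[ 583.07 -109.07   50.  ]] [[587.37  51.52  50.  ]]
knuckle y at z60 [-68.26 -43.88 -14.47   9.64] mid in -29.173853021209297 mid out -29.313645536610593 x 601.5670988904672
knuckle y at z60 [-68.57 -44.11 -14.43   9.74] mid in -29.2726942430011 mid out -29.412933614086295 x 605.5267527686713
knuckle y at z60 [-68.68 -44.16 -14.49   9.75] mid in -29.324206550681176 mid out -29.46481466289889 x 609.510285041953
knuckle back silhouette 0.0535 [615.04 615.32 615.47 616.4  616.66 616.82]
knuckle back silhouette 0.0575 [613.8  614.08 614.23 615.14 615.4  615.56]
knuckle back silhouette 0.062 [612.41 612.69 612.84 613.74 613.99 614.15]
cam [509.4  -29.23 395.43]
axis x 605.62 axis x 605.9 axis x 606.05 axis x 606.97 axis x 607.23 axis x 607.39
```

Two views agree on the hinge axis: about (607.0, -29.4) mm, yaw -1.5°. Now the lid.

```bash
cat > lid.py <<'E'
from h import *
np.set_printoptions(precision=2,suppress=True)
for tag,win in (('top0',(150,180,260,225)),('scene0',(400,235,525,300))):
    im,d,m=load(tag)
    P,uv=cloud(m,d); H=np.zeros(d.shape+(3,)); H[uv[:,1],uv[:,0]]=P
    w=np.zeros(d.shape,bool); w[win[1]:win[3],win[0]:win[2]]=1
    mk=w&(H[...,2]>.10)&(im.max(2)>60)&(H[...,1]>.2)
    q=H[mk]*1000; c=q.mean(0); U,S,V=np.linalg.svd(q-c,full_matrices=False); n=V[2]; n*=np.sign(n[0])
    print(tag,len(q),'c',c,'n',n,'yaw',np.degrees(np.arctan2(n[1],n[0])),'lean nz',n[2],'rms',S[2]/len(q)**.5)
    tp=w&(H[...,2]>.149)&(im.min(2)>150); q=H[tp]*1000; r=cv2.minAreaRect(q[:,:2].astype(np.float32)); print(' top',len(q),q[:,2].max(),np.median(q[:,2]),r)
    # image mask of bright top edge cast on z=154
    n_,l,s,_=cv2.connectedComponentsWithStats((w&(im.min(2)>200)).astype(np.uint8)); 
    for i in range(1,n_):
        if s[i,4]>60:
            v,u=np.nonzero(l==i); q=onz(m,np.c_[u,v],.154)*1000; print(' bright',s[i],cv2.minAreaRect(q[:,:2].astype(np.float32)))
E
python3 lid.py; python3 -c "
from h import *
delta([.562,.300,.25],-6)
print(robot.get_obs()['q'])
im,d,m=load('scene0');cv2.imwrite('pics/c7.png',cv2.resize(im[220:330,385:535],None,fx=5,fy=5,interpolation=2)[:,:,::-1])"
```

```text
top0 781 c [560.21 296.23 139.98] n [ 0.99 -0.1  -0.09] yaw -5.782001935760106 lean nz -0.09474832292016219 rms 2.6624847188447327
 top 377 159.1906606359489 154.15237547522443 ((562.6347045898438, 298.20684814453125), (157.544189453125, 11.288576126098633), 83.94998931884766)
 bright [161 188  76  10 285] ((562.4381103515625, 298.8648681640625), (155.98648071289062, 8.320198059082031), 83.19586944580078)
scene0 1390 c [566.18 297.04 136.09] n [ 0.99 -0.12  0.09] yaw -6.920412504222034 lean nz 0.08553817503898399 rms 2.293881993044224
 top 290 158.7300409456227 154.7211271557693 ((564.3187255859375, 299.9332580566406), (158.82919311523438, 8.430543899536133), 83.47379302978516)
t 8.6 pos [ 0.5757 -0.0323  0.2343] tooly 88.47 tilt [-0.0003 -0.0001] w 0.06 F [-0.04  0.19  0.63]
shift cm [ 2.26 33.19 -1.57] spin -1.4928 rows 5.3
[-2.49736523e-01  4.48627828e-01  1.54321640e+00 -1.99819301e-04
  1.14996140e+00 -1.79373566e+00]
```

View pics/c7.png

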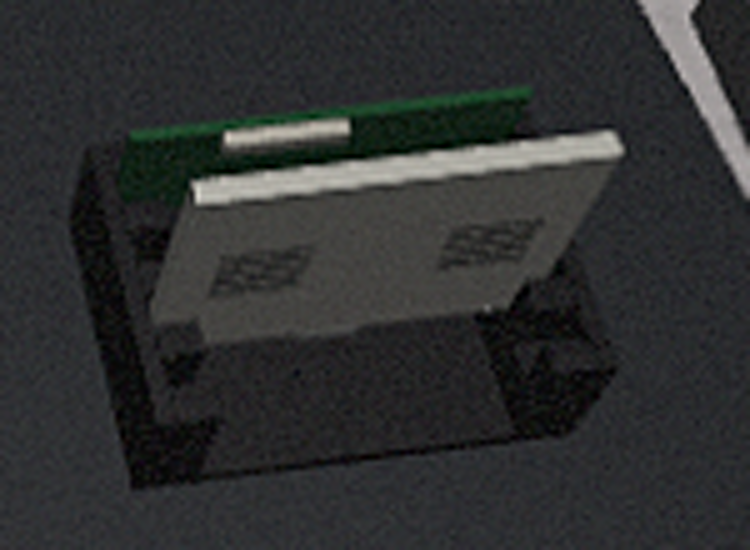

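The lid stands nearly upright. Its top edge is centred at about (563, 299, 154) mm with yaw -6.5°, and it is the light grey one with its leaf side to the robot. I'll move over it.

Call:
arm_command(targets=[[0.5,6,-1.5,0.18,6],[1,12,-1.5,0.36,6],[1.5,18,-1.5,0.54,6],[2,24,-1.5,0.72,6],[2.2,30,-1.5,0.9,6]])

```text
time: 9.22
position: [0.5617, 0.2608, 0.2495]
tool_rot: [0.438, 0.899, -0.0, 0.0]
ft_force: [1.4, 0.4, 0.1]
grip_width: 0.06
```

```bash
python3 -c "
from h import *
delta([.5632,.2993,.25],-6.5)"
```

```text
t 9.22 pos [0.5617 0.2608 0.2495] tooly 38.09 tilt [ 0.0002 -0.0002] w 0.06 F [1.36 0.42 0.11]
shift cm [ 2.94  2.49 -0.05] spin 0.7783 rows 0.6
```

Call:
arm_command(targets=[[1.4,1,0,0.18,6],[2.5,2,0,0.36,6],[2.5,2,0,0.54,6],[2.5,2,0,0.72,6],[2.5,2,0,0.778,6]])

```text
time: 9.85
position: [0.5621, 0.2911, 0.2492]
tool_rot: [0.745, 0.667, -0.0, -0.0]
ft_force: [0.7, 0.1, -0.1]
grip_width: 0.0599
```

Call:
arm_command(targets=[[0,0,0,0,6]])

```text
time: 9.98
position: [0.5621, 0.2912, 0.2493]
tool_rot: [0.744, 0.669, -0.0, -0.0]
ft_force: [-0.0, -0.1, 0.2]
grip_width: 0.0598
```

```bash
python3 -c "
from h import *
delta([.5632,.2993,.25],-6.5)
shot('wrist','w8')
delta([.5632,.2993,.25],-6.5)
shot('top','top8')
"; sed -i "s/'top0',(150,180,260,225)/'w8',(0,0,640,480)/" lid.py
```

```text
t 9.97 pos [0.5621 0.2912 0.2493] tooly -6.08 tilt [-0.0003 -0.0001] w 0.0598 F [-0.02 -0.06  0.18]
shift cm [ 0.82  0.02 -0.07] spin 0.0073 rows 0.1
t 10.03 pos [0.562  0.2913 0.2493] tooly -6.06 tilt [-0.0002 -0.0001] w 0.0603 F [-1.16  0.17  0.6 ]
shift cm [ 0.81  0.03 -0.07] spin 0.0077 rows 0.1
```

View pics/w8.png

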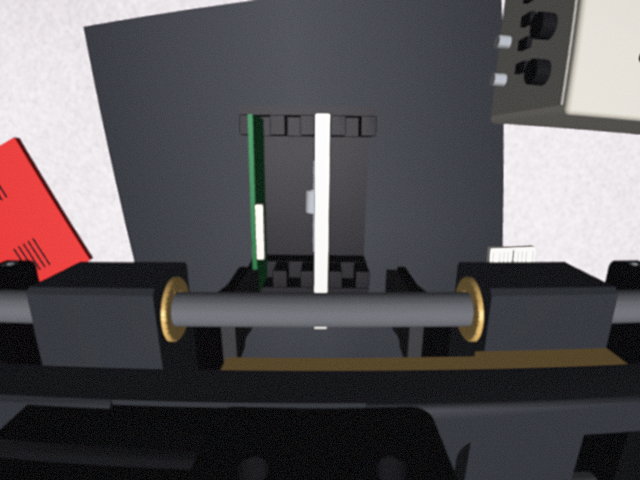

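View pics/top8.png

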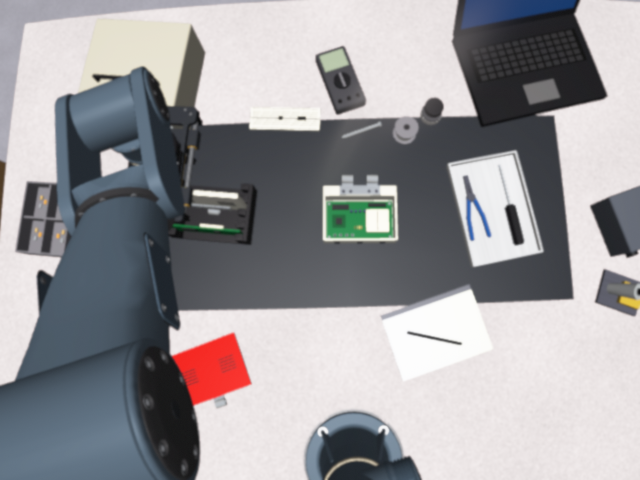

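```bash
cat > lid2.py <<'E'
from h import *
np.set_printoptions(precision=2,suppress=True)
im,d,m=load('w8'); g=cv2.GaussianBlur(im,(3,3),0).astype(float).mean(2)
from hinge_e import edge
L=lambda pts,z: onz(m,pts,z)*1000
l=[edge((310,v),(321,v),g) for v in (125,150,175,225,250,275)]; r=[edge((322,v),(338,v),g) for v in (125,150,175,200,225,250,275)]
a=L(l,.154); b=L(r,.154)
for q in(a,b): k=np.polyfit(q[:,1],q[:,0],1); print('edge yaw',-np.degrees(np.arctan(k[0])),'x at 299',np.polyval(k,299),(q[:,0]-np.polyval(k,q[:,1])))
print('far end',L([edge((u,104),(u,122),g) for u in (319,322,325)],.154)); print('near end',L([edge((u,325),(u,335),g) for u in (318,320,322)],.154), [edge((u,325),(u,335),g) for u in (318,320,322)])
P,uv=cloud(m,d); H=np.zeros(d.shape+(3,)); H[uv[:,1],uv[:,0]]=P*1000
for p in [(322,130),(322,200),(322,270),(309,200),(310,195),(310,208)]: print(p,H[p[1],p[0]],im[p[1],p[0]])
cv2.imwrite('pics/c9.png',cv2.resize(im[100:340,230:400],None,fx=3,fy=2.5,interpolation=2)[:,:,::-1])
E
sed -n '/^def edge/,/return x\[k\]/p' hinge.py > t; (echo 'import numpy as np,cv2'; sed 's/ch=gray/ch=None/' t) > hinge_e.py; python3 lid2.py
```

```text
edge yaw -6.793012204065348 x at 299 557.1103800113342 [ 0.07  0.13 -0.09 -0.28 -0.09  0.26]
edge yaw -6.644442323227699 x at 299 567.6812326918297 [-0.11 -0.01  0.15 -0.03  0.01  0.12 -0.14]
far end [[569.74 379.42 154.  ]
 [571.74 379.2  154.  ]
 [573.74 378.93 154.  ]]
near end [[551.67 220.61 154.  ]
 [553.22 220.53 154.  ]
 [554.76 220.28 154.  ]] [(np.float64(318.0), np.float64(329.0)), (np.float64(320.0), np.float64(328.9)), (np.float64(322.0), np.float64(329.0))]
(322, 130) [570.54 368.01 153.28] [253 253 253]
(322, 200) [565.45 320.32 153.39] [252 252 251]
(322, 270) [559.86 268.   152.61] [250 249 248]
(309, 200) [549.95 303.09  27.45] [183 187 192]
(310, 195) [551.65 308.38  28.48] [188 191 199]
(310, 208) [550.05 294.55  27.79] [192 194 203]
```

View pics/c9.png

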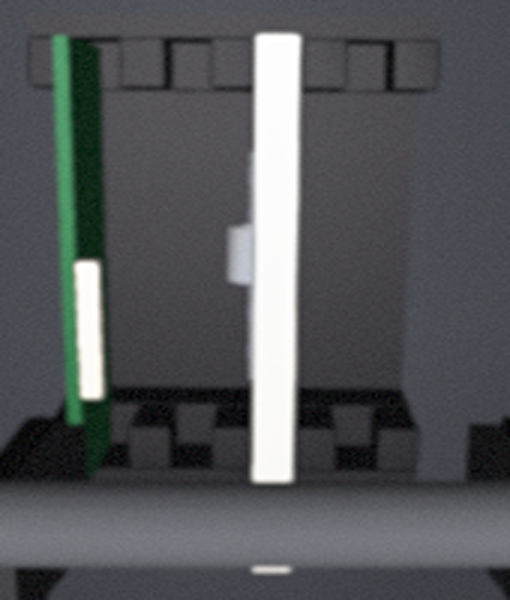

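The lid's top edge in the wrist view runs from (322,112) to (320,329). That gives a midpoint of (562.4, 299.8) mm, length 160, yaw -6.7° and negligible lean, with the knuckle at (310,200) on the robot side. I'll descend to grip it.

```bash
python3 -c "
from h import *
delta([.5624,.2998,.124],-6.7)"
```

```text
t 10.07 pos [0.562  0.2914 0.2493] tooly -6.05 tilt [-0.0002 -0.0001] w 0.0599 F [-0.07  0.5  -0.57]
shift cm [ 0.84 -0.05 12.53] spin 0.0113 rows 2.0
```

Call:
arm_command(targets=[[0.85,-0.05,0,0.0113,6],[0.85,-0.05,4,0.0113,6],[0.85,-0.05,8,0.0113,6],[0.85,-0.05,12.5,0.0113,6],[0.85,-0.05,12.5,0.0113,6]])

```text
time: 10.7
position: [0.5592, 0.3, 0.1207]
tool_rot: [0.747, 0.665, -0.004, -0.002]
ft_force: [-0.1, -0.5, 0.4]
grip_width: 0.0599
```

```bash
python3 -c "
from h import *
delta([.5624,.2998,.124],-6.7)"
```

```text
t 10.7 pos [0.5592 0.3    0.1207] tooly -6.69 tilt [-0.0086 -0.0027] w 0.0599 F [-0.05 -0.49  0.38]
shift cm [ 0.02  0.31 -0.33] spin 0.0002 rows 0.1
```

Still settling. I'll close gently, then firm up the grip.

Call:
arm_command(targets=[[0,0,0,0,5.5],[0,0,0,0,5.5]])

```text
time: 10.95
position: [0.5639, 0.3013, 0.1268]
tool_rot: [0.747, 0.665, 0.002, 0.001]
ft_force: [-0.1, -0.3, 0.8]
grip_width: 0.0558
```

```bash
python3 -c "
from h import *
delta([.5624,.2998,.124],-6.7)"
```

```text
t 10.95 pos [0.5639 0.3013 0.1268] tooly -6.7 tilt [0.0045 0.0016] w 0.0558 F [-0.13 -0.29  0.85]
shift cm [-0.16 -0.13  0.28] spin 0.0 rows 0.1
```

Call:
arm_command(targets=[[0,0,0,0,0.6],[0,0,0,0,0.6],[0,0,0,0,0.6],[0,0,0,0,0.6],[0,0,0,0,0.6]], newtons=8)

```text
time: 11.58
position: [0.5621, 0.3005, 0.1243]
tool_rot: [0.747, 0.665, -0.0, -0.0]
ft_force: [-0.1, -0.1, -0.4]
grip_width: 0.0131
```

Call:
arm_command(targets=[[0,0,0,0,0.6],[0,0,0,0,0.6],[0,0,0,0,0.6]], newtons=40)

```text
time: 11.95
position: [0.5623, 0.3005, 0.1243]
tool_rot: [0.747, 0.665, 0.0, 0.0]
ft_force: [1.6, 0.5, -0.4]
grip_width: 0.0097
```

```bash
python3 -c "
from h import *
delta([.5624,.2998,.124],-6.7)"
```

```text
t 11.95 pos [0.5623 0.3005 0.1243] tooly -6.7 tilt [ 0.0002 -0.    ] w 0.0097 F [ 1.55  0.52 -0.37]
shift cm [-0.07  0.01  0.03] spin 0.0 rows 0.0
```

Call:
arm_command(targets=[[0,0,-1,0,0.6],[0,0,-3,0,0.6],[0,0,-6,0,0.6],[0,0,-10,0,0.6],[0,0,-13,0,0.6]])

```text
time: 12.58
position: [0.562, 0.3006, 0.2562]
tool_rot: [0.747, 0.665, 0.0, -0.0]
ft_force: [0.6, 0.1, -1.9]
grip_width: 0.0101
```

Call:
arm_command(targets=[[0,0,0,0,0.6],[0,0,0,0,0.6]])

```text
time: 12.82
position: [0.5609, 0.3002, 0.2529]
tool_rot: [0.747, 0.665, -0.001, -0.001]
ft_force: [0.4, -0.6, -3.3]
grip_width: 0.0099
```

```bash
python3 -c "
from h import *
delta([.6155,-.0296,.25],-1.5)
shot('wrist','w10');shot('scene','s10')
delta([.6155,-.0296,.25],-1.5)"
```

```text
t 12.82 pos [0.5609 0.3002 0.2529] tooly -6.7 tilt [-0.0031 -0.001 ] w 0.0099 F [ 0.43 -0.6  -3.25]
shift cm [-32.11   9.27   0.31] spin -0.0907 rows 5.3
t 12.93 pos [0.5608 0.3001 0.2521] tooly -6.7 tilt [-0.0045 -0.0014] w 0.0097 F [ 0.36 -0.72 -3.7 ]
shift cm [-32.1    9.28   0.24] spin -0.0908 rows 5.3
```

View pics/w10.png

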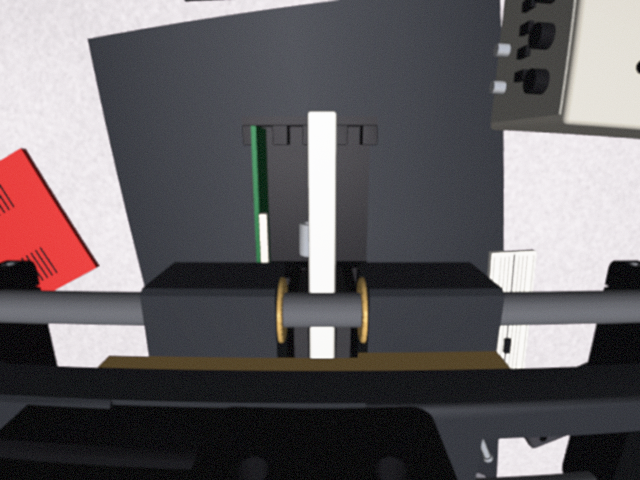

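View pics/s10.png

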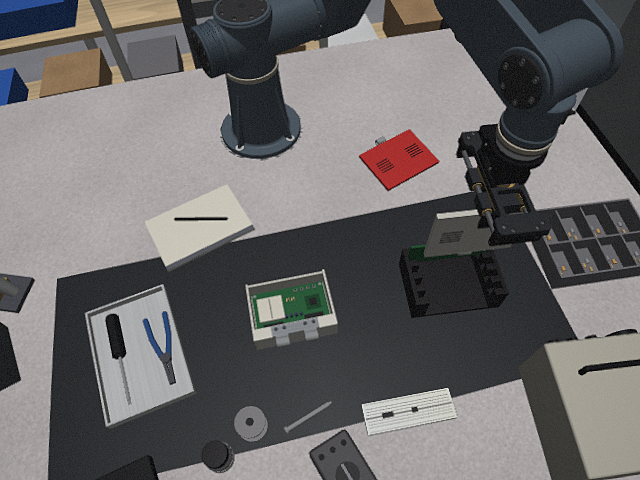

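The lid hangs in the gripper, clear of the rack (wrist view: far top end at (322,112), knuckle at (305,240)). I'll check its pose in the hand.

```bash
cat > inhand.py <<'E'
from h import *
from hinge_e import edge
import sys
np.set_printoptions(precision=2,suppress=True)
tag=sys.argv[1]; tcp=np.array(eval(sys.argv[2]))*1000; yaw=np.radians(float(sys.argv[3])) # lid-frame yaw
im,d,m=load(tag); g=cv2.GaussianBlur(im,(3,3),0).astype(float).mean(2)
ex=np.array([np.cos(yaw),np.sin(yaw)]); ey=np.array([-np.sin(yaw),np.cos(yaw)])
def T(px,z): q=onz(m,px,z/1000)*1000; w=q[:,:2]-tcp[:2]; return np.c_[w@ex,w@ey]
zt=tcp[2]+29.7
l=[edge((300,v),(318,v),g) for v in (130,160,190,215,260)]; r=[edge((325,v),(345,v),g) for v in (130,160,190,215,245)]
print('left edge',T(l,zt).tolist(),'\nright',T(r,zt).tolist())
print('far end',T([edge((u,104),(u,120),g) for u in (315,322,330)],zt))
P,uv=cloud(m,d); H=np.zeros(d.shape+(3,)); H[uv[:,1],uv[:,0]]=P*1000
# top-edge height along lid
for v in (120,150,180,210,240): p=H[v,318:328].mean(0); w=p[:2]-tcp[:2]; print('top surf y',round(float(w@ey),1),'z-tcp',round(float(p[2]-tcp[2]),2))
e=[edge((304,v0),(304,v1),g) for v0,v1 in((214,232),(248,262))]; print('knuckle ends',e,T(e,zt-125.))
e=[edge((292,v),(303,v),g) for v in (230,240,250)]; print('knuckle left sil',T(e,zt-134))
cv2.imwrite('pics/kn.png',cv2.resize(im[200:280,280:350],None,fx=8,fy=7,interpolation=2)[:,:,::-1])
E
python3 inhand.py w10 "[.5609,.3002,.2525]" -6.7
```

```text
left edge [[-4.816288016479779, 72.571986514982], [-4.870857697303793, 62.26775013726513], [-4.787204543774927, 51.614179404919405], [-4.797681618351831, 42.435541969348385], [-4.961100641457965, 25.12245395205856]] 
right [[4.935537313764847, 72.56699622349552], [4.908373101034871, 62.26439134763391], [4.920360161242452, 51.61269348145584], [4.95823713551527, 42.4355690902532], [4.941771053139486, 31.017213341752075]]
far end [[-2.21 78.93]
 [ 0.2  78.93]
 [ 2.96 78.93]]
top surf y 76.0 z-tcp 29.34
top surf y 65.7 z-tcp 28.88
top surf y 55.1 z-tcp 29.04
top surf y 44.2 z-tcp 29.21
top surf y 32.7 z-tcp 28.8
knuckle ends [(np.float64(304.0), np.float64(224.7)), (np.float64(304.0), np.float64(256.2))] [[-12.97  11.3 ]
 [-13.27 -12.41]]
knuckle left sil [[-17.08   5.26]
 [-17.2   -2.47]
 [-17.32 -10.31]]
```

View pics/kn.png

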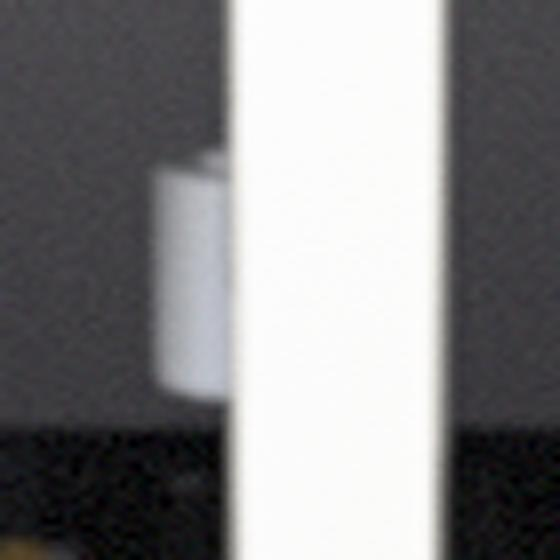

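The lid is centred in the jaws (±4.9 mm), with its knuckle 0.6 mm off the TCP in y and its top 29.4 mm above the TCP. That puts the target TCP at about (615.4, -28.9, 158) mm with tool y at -1.5°. I'll transit high.

Call:
arm_command(targets=[[-3,1,0,-0.02,0.6],[-9,2.6,0,-0.05,0.6],[-15,4.4,0,-0.09,0.6],[-21,6.1,0,-0.09,0.6],[-26,7.6,0,-0.09,0.6]])

```text
time: 13.55
position: [0.6067, 0.0311, 0.2526]
tool_rot: [0.717, 0.697, -0.001, -0.001]
ft_force: [1.4, 0.6, -2.4]
grip_width: 0.0095
```

```bash
python3 -c "
from h import *
delta([.6154,-.0289,.25],-1.5)"
```

```text
t 13.55 pos [0.6067 0.0311 0.2526] tooly -1.6 tilt [-0.003   0.0002] w 0.0095 F [ 1.38  0.59 -2.38]
shift cm [-5.98  1.04  0.26] spin -0.0017 rows 1.0
```

Call:
arm_command(targets=[[-3,0.5,0.2,-0.0017,0.6],[-5.5,0.9,0.2,-0.0017,0.6],[-5.5,0.9,0.2,-0.0017,0.6],[-5.5,0.9,0.2,-0.0017,0.6],[-5.5,0.9,0.2,-0.0017,0.6]])

```text
time: 14.18
position: [0.6144, -0.0206, 0.2519]
tool_rot: [0.716, 0.699, -0.0, -0.001]
ft_force: [-0.4, -0.7, -3.6]
grip_width: 0.0091
```

Call:
arm_command(targets=[[0,0,0,0,0.6],[0,0,0,0,0.6],[0,0,0,0,0.6],[0,0,0,0,0.6]])

```text
time: 14.68
position: [0.6149, -0.0217, 0.2525]
tool_rot: [0.716, 0.698, 0.0, 0.0]
ft_force: [-0.1, -0.7, -2.5]
grip_width: 0.0095
```

```bash
python3 -c "
from h import *
delta([.6154,-.0289,.25],-1.5)
shot('scene','s11');shot('wrist','w11')
delta([.6154,-.0289,.25],-1.5)"
```

```text
t 14.68 pos [ 0.6149 -0.0217  0.2525] tooly -1.44 tilt [ 0.0001 -0.    ] w 0.0095 F [-0.13 -0.7  -2.47]
shift cm [-0.72  0.07  0.25] spin 0.001 rows 0.1
t 14.78 pos [ 0.6149 -0.0218  0.2524] tooly -1.45 tilt [ 0.0001 -0.    ] w 0.01 F [-0.27  0.3  -3.78]
shift cm [-0.71  0.07  0.24] spin 0.0009 rows 0.1
```

View pics/s11.png

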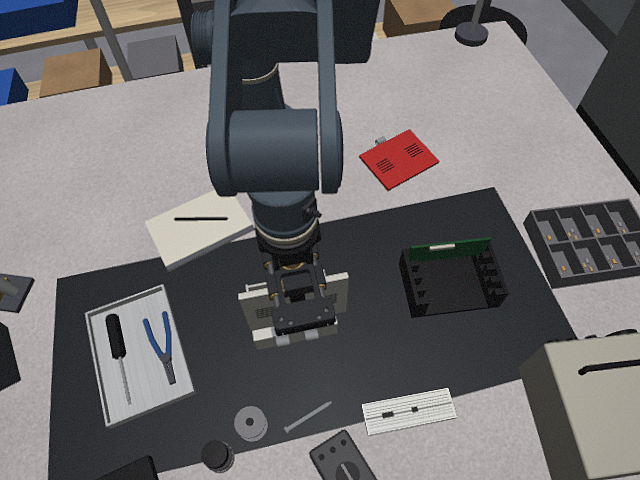

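View pics/w11.png

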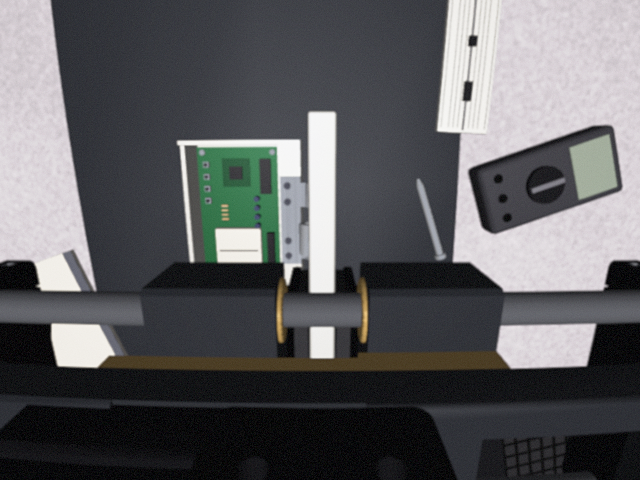

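```bash
cat > chk.py <<'E'
from h import *
from hinge_e import edge
np.set_printoptions(precision=2,suppress=True)
im,d,m=load('w11'); g=cv2.GaussianBlur(im,(3,3),0).astype(float).mean(2)
L=lambda p,z: onz(m,p,z)*1000
print('rail back (exp x=667-> 593+..)',L([edge((294,v),(305,v),g) for v in (147,155,163,170)],.05))
print('+y wall outer edge',L([edge((u,134),(u,144),g) for u in (200,220,240,260,285)],.05))
print('front edge z44',L([edge((174,v),(184,v),g) for v in (160,180,200,220)],.044))
cv2.imwrite('pics/c12.png',cv2.resize(im[125:285,165:345],None,fx=4,fy=3.5,interpolation=2)[:,:,::-1])
E
python3 chk.py; python3 inhand.py w11 "[.6149,-.0217,.2525]" -1.45
```

```text
rail back (exp x=667-> 593+..) [[595.63  44.07  50.  ]
 [595.62  36.44  50.  ]
 [595.33  28.75  50.  ]
 [595.36  21.95  50.  ]]
+y wall outer edge [[498.67  54.09  50.  ]
 [518.32  53.58  50.  ]
 [537.86  53.1   50.  ]
 [557.3   52.67  50.  ]
 [581.52  52.03  50.  ]]
front edge z44 [[474.87  35.2   44.  ]
 [474.39  15.22  44.  ]
 [473.01  -5.19  44.  ]
 [470.79 -26.1   44.  ]]
left edge [[-4.7860772258973485, 72.5107651228833], [-4.767995364156508, 62.23953149694328], [-4.645443663075743, 51.62228440824822], [-4.725579852220374, 42.47678320249163], [-4.808602350660522, 25.230554213722197]] 
right [[4.831821576824897, 72.50756068605011], [4.768472174085027, 62.2357292232209], [4.77874484776839, 51.618015987456275], [4.8149856962852935, 42.471890234392795], [4.833910811618756, 31.09435053444374]]
far end [[-2.23 78.79]
 [ 0.18 78.79]
 [ 2.93 78.79]]
top surf y 75.9 z-tcp 28.69
top surf y 65.7 z-tcp 28.6
top surf y 55.1 z-tcp 28.77
top surf y 44.2 z-tcp 28.71
top surf y 32.8 z-tcp 28.76
knuckle ends [(np.float64(304.0), np.float64(224.7)), (np.float64(304.0), np.float64(258.4))] [[-12.58  11.52]
 [-12.89 -13.82]]
knuckle left sil [[-17.32   5.51]
 [-17.3   -2.2 ]
 [-17.35 -10.02]]
```

View pics/c12.png

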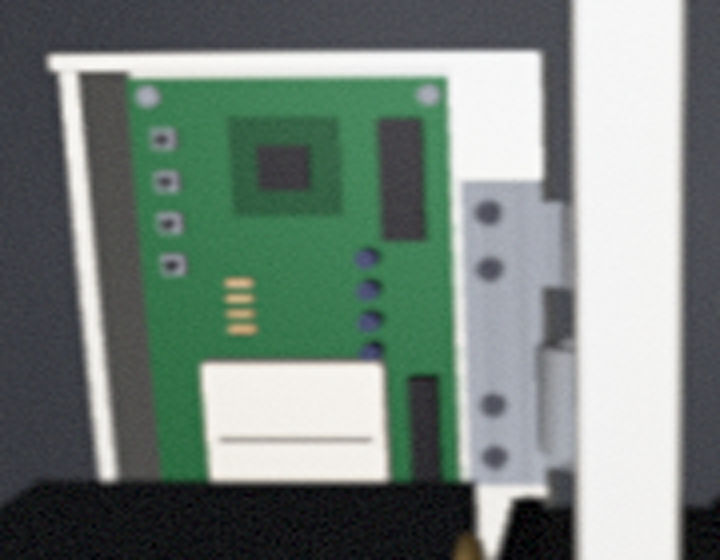

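Wrist measurements with the tool turned 90° agree with the earlier hinge values to about 0.4 mm. I'll align, then come down in stages.

Call:
arm_command(targets=[[-0.7,0.07,0,0.001,0.6],[-0.7,0.07,2,0.001,0.6],[-0.7,0.07,4,0.001,0.6],[-0.7,0.07,6,0.001,0.6],[-0.7,0.07,6,0.001,0.6]])

```text
time: 15.4
position: [0.6141, -0.0291, 0.1907]
tool_rot: [0.716, 0.698, -0.001, -0.002]
ft_force: [0.2, 0.0, -3.5]
grip_width: 0.0096
```

Call:
arm_command(targets=[[0,0,0,0,0.6],[0,0,0,0,0.6],[0,0,0,0,0.6],[0,0,0,0,0.6]])

```text
time: 15.9
position: [0.6156, -0.0288, 0.1928]
tool_rot: [0.716, 0.698, 0.0, 0.0]
ft_force: [0.1, 1.3, -3.5]
grip_width: 0.0098
```

```bash
python3 -c "
from h import *
delta([.6156,-.0287,.158],-1.5)
shot('scene','s12');shot('wrist','w12');shot('top','t12')
delta([.6156,-.0287,.158],-1.5)
im,d,m=load('s12');a=cv2.resize(im[255:365,225:365],None,fx=5,fy=5,interpolation=2)
cv2.imwrite('pics/c13.png',a[:,:,::-1])"
```

```text
t 15.9 pos [ 0.6156 -0.0288  0.1928] tooly -1.5 tilt [ 0.0007 -0.0002] w 0.0098 F [ 0.06  1.29 -3.5 ]
shift cm [0.01 0.   3.48] spin -0.0 rows 0.6
t 16.05 pos [ 0.6154 -0.0288  0.1925] tooly -1.5 tilt [ 0.0002 -0.    ] w 0.0099 F [-0.58 -0.17 -2.77]
shift cm [0.01 0.02 3.45] spin 0.0 rows 0.6
```

View pics/c13.png

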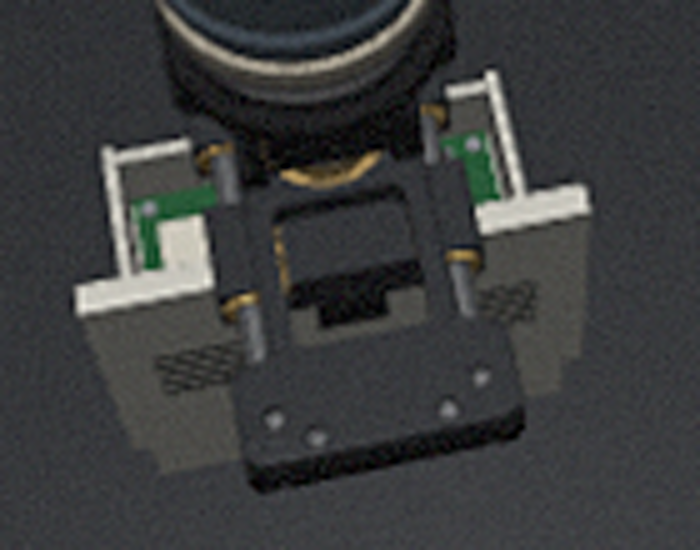

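View pics/w12.png

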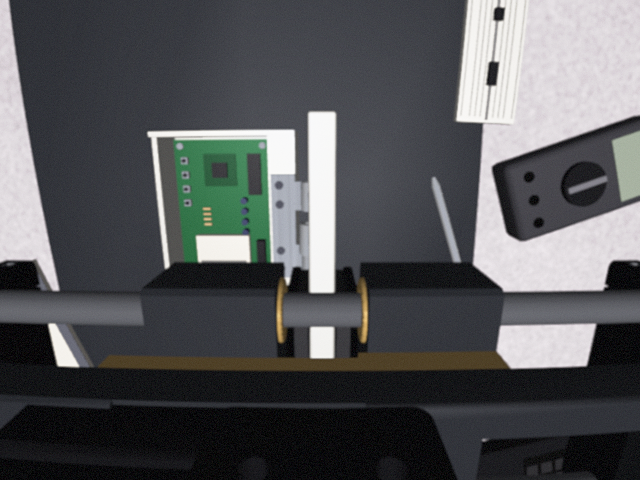

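Everything lines up: the lid knuckle (304,245) is above the gap, beside the case knuckle at (303,195). I'll ease it down while watching the force.

Call:
arm_command(targets=[[0,0,0.4,0,0.6],[0,0,0.8,0,0.6],[0,0,1.2,0,0.6],[0,0,1.6,0,0.6],[0,0,1.6,0,0.6]])

```text
time: 16.68
position: [0.615, -0.0287, 0.1758]
tool_rot: [0.716, 0.698, -0.0, -0.0]
ft_force: [0.2, 0.3, -3.4]
grip_width: 0.0097
```

```bash
python3 -c "
from h import *
delta([.6156,-.0287,.158],-1.5)
shot('wrist','w13')
im,d,m=load('w13');a=cv2.resize(im[120:280,200:360],None,fx=4.5,fy=3.7,interpolation=2)
cv2.imwrite('pics/c14.png',a[:,:,::-1])"
```

```text
t 16.68 pos [ 0.615  -0.0287  0.1758] tooly -1.5 tilt [-0.0012  0.0002] w 0.0097 F [ 0.18  0.28 -3.44]
shift cm [0.   0.06 1.78] spin -0.0 rows 0.3
```

View pics/c14.png

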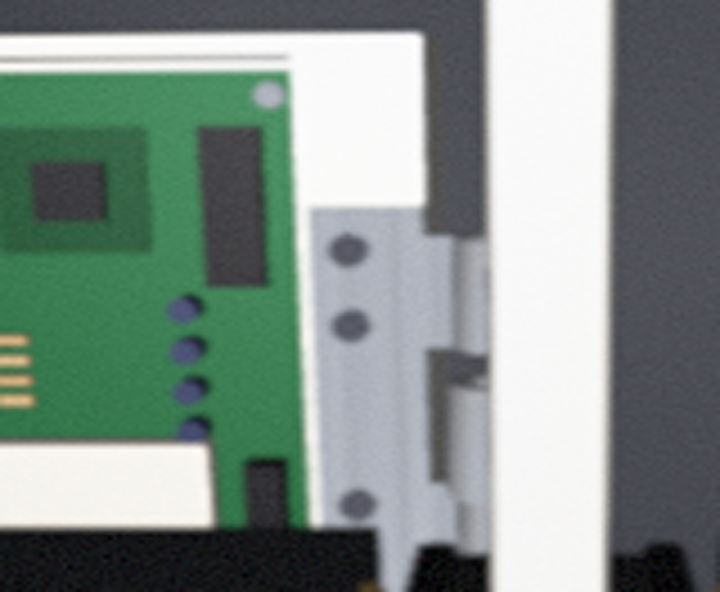

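```bash
cat > kk.py <<'E'
from h import *
from hinge_e import edge
import sys
np.set_printoptions(precision=2,suppress=True)
tag=sys.argv[1]; zk=float(sys.argv[2]) # lid knuckle centre z mm
im,d,m=load(tag)
def P(Hx,Hy,z,yaw,pts): 
    c,s=np.cos(yaw),np.sin(yaw); return proj(m,[[ (Hx+x*c-y*s)/1e3,(Hy+x*s+y*c)/1e3,(z+zz)/1e3] for x,y,zz in pts])
yaw=np.radians(-1.5)
a=im.copy()
def dot(p,c): 
    q=(np.array(p)-[200,120])*[4.5,3.7]; cv2.drawMarker(big,tuple(int(v) for v in q),c,cv2.MARKER_CROSS,12,1)
big=cv2.resize(im[120:280,200:360],None,fx=4.5,fy=3.7,interpolation=2)
for y in (39,15,-15,-39):
    for p in P(607.1,-29.4,53.5,yaw,[(-6,y,6.7),(-2,y,8.8)]): dot(p,(255,0,0))
for y in (12,-12):
    for p in P(607.1,-29.4,zk,yaw,[(-8.5,y,3),(-6,y,6.7)]): dot(p,(0,160,0))
cv2.imwrite('pics/kk_%s.png'%tag,big[:,:,::-1])
E
python3 kk.py w13 71.3
```

```text
(no output)
```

View pics/kk_w13.png

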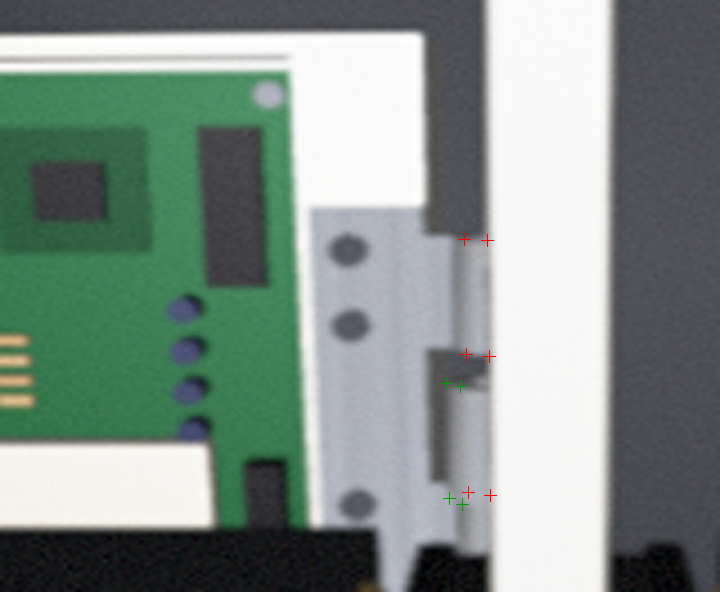

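Predicted and observed knuckle edges agree to about 1 px. I'll continue down with a small +y correction.

Call:
arm_command(targets=[[0.03,0.03,0.4,0,0.6],[0.03,0.03,0.8,0,0.6],[0.03,0.03,1.2,0,0.6],[0.03,0.03,1.2,0,0.6]])

```text
time: 17.23
position: [0.6153, -0.0284, 0.1638]
tool_rot: [0.716, 0.698, -0.0, -0.0]
ft_force: [0.0, 0.6, -3.0]
grip_width: 0.0097
```

```bash
python3 -c "
from h import *
delta([.6156,-.0285,.158],-1.5)"
```

```text
t 17.23 pos [ 0.6153 -0.0284  0.1638] tooly -1.51 tilt [-0.0011  0.0003] w 0.0097 F [ 0.03  0.55 -3.05]
shift cm [-0.01  0.03  0.58] spin -0.0001 rows 0.1
```

No contact: the force stays at the lid's weight.

Call:
arm_command(targets=[[0,0,0.2,0,0.6],[0,0,0.4,0,0.6],[0,0,0.55,0,0.6],[0,0,0.55,0,0.6],[0,0,0.55,0,0.6]])

```text
time: 17.85
position: [0.6158, -0.0285, 0.1589]
tool_rot: [0.716, 0.698, 0.0, 0.0]
ft_force: [-0.3, 0.5, -3.1]
grip_width: 0.0096
```

```bash
python3 -c "
from h import *
delta([.6156,-.0285,.158],-1.5)
shot('wrist','w14');shot('scene','s14');shot('top','t14')
delta([.6156,-.0285,.158],-1.5)"; python3 kk.py w14 53.5; python3 inhand.py w14 "[.6154,-.0285,.158]" -1.5;python3 -c "
from h import *
im,d,m=load('s14');a=cv2.resize(im[255:365,225:365],None,fx=5,fy=5,interpolation=2)
cv2.imwrite('pics/c15.png',a[:,:,::-1])"
```

```text
t 17.85 pos [ 0.6158 -0.0285  0.1589] tooly -1.5 tilt [ 0.0001 -0.0001] w 0.0096 F [-0.32  0.54 -3.12]
shift cm [ 0.   -0.02  0.09] spin -0.0001 rows 0.0
t 18.0 pos [ 0.6158 -0.0285  0.159 ] tooly -1.51 tilt [ 0.0002 -0.    ] w 0.01 F [ 0.56  0.36 -2.88]
shift cm [ 0.   -0.02  0.1 ] spin -0.0001 rows 0.0
left edge [[-4.470909238319757, 72.60446269717202], [-4.490427608706038, 62.255131886928886], [-4.188610101484146, 51.55684767064636], [-4.121623634531161, 42.34165080929922], [-4.313710493787611, 24.964331049087516]] 
right [[5.255160306119273, 72.59974590292474], [5.189792732402772, 62.24974576502673], [5.198555964950965, 51.55120713138779], [5.233705152616534, 42.33544293668928], [5.251073138627596, 30.871264806801207]]
far end [[-1.85 78.96]
 [ 0.57 78.96]
 [ 3.34 78.96]]
top surf y 76.0 z-tcp 29.76
top surf y 65.7 z-tcp 29.55
top surf y 55.1 z-tcp 29.42
top surf y 44.2 z-tcp 29.84
top surf y 32.8 z-tcp 29.62
knuckle ends [(np.float64(304.0), np.float64(220.2)), (np.float64(304.0), np.float64(260.1))] [[-12.2   14.67]
 [-12.58 -15.4 ]]
knuckle left sil [[-20.98   5.34]
 [-21.13  -2.41]
 [-21.29 -10.26]]
```

View pics/kk_w14.png

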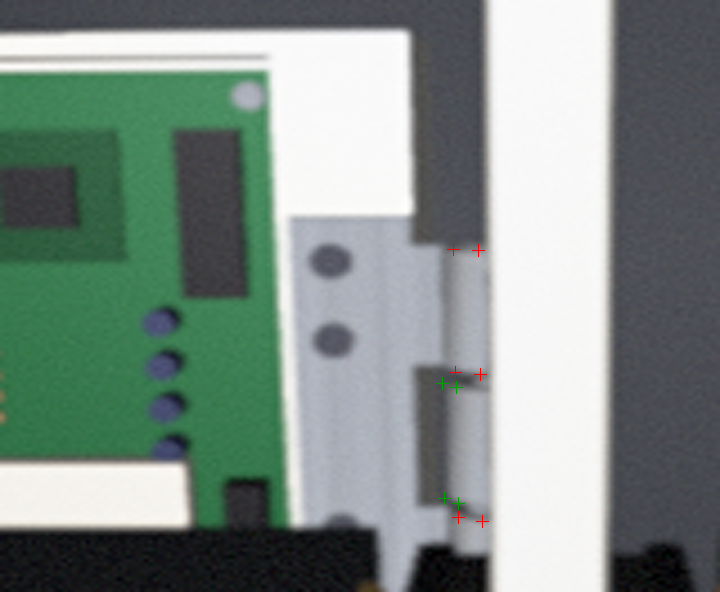

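View pics/c15.png

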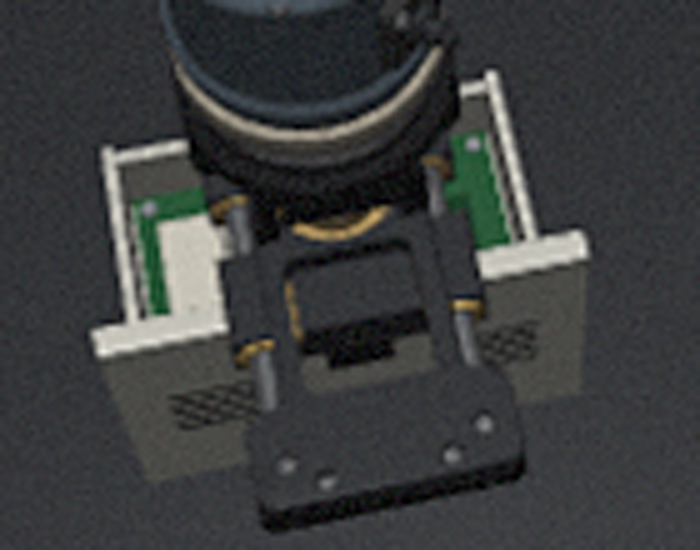

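```bash
python3 -c "
from h import *
im,d,m=load('w14');a=im[180:270,285:315].astype(float);a=np.clip((a-40)*1.5,0,255).astype(np.uint8)
a=cv2.resize(a,None,fx=14,fy=6.5,interpolation=2)
cv2.imwrite('pics/c16.png',a[:,:,::-1])
P,uv=cloud(m,d);H=np.zeros(d.shape+(3,)); H[uv[:,1],uv[:,0]]=P*1000
np.set_printoptions(precision=1,suppress=True)
for u in (302,303,304,305): print(u,[ (v,np.round(H[v,u,[0,1,2]],1).tolist()) for v in (195,205,212,230,240,250,262)])
"
```

```text
302 [(195, [602.7, 4.3, 59.7]), (205, [602.4, -3.0, 59.3]), (212, [602.1, -8.3, 58.5]), (230, [601.7, -21.4, 59.6]), (240, [601.3, -29.1, 59.1]), (250, [601.1, -36.5, 60.2]), (262, [600.6, -46.6, 57.7])]
303 [(195, [603.5, 4.4, 60.7]), (205, [603.2, -2.9, 60.4]), (212, [603.0, -7.9, 60.6]), (230, [602.4, -21.3, 60.4]), (240, [602.1, -28.9, 59.9]), (250, [601.8, -36.8, 59.1]), (262, [601.4, -46.0, 59.6])]
304 [(195, [604.1, 4.2, 59.5]), (205, [603.8, -3.0, 59.5]), (212, [603.7, -7.9, 60.7]), (230, [603.2, -21.2, 60.7]), (240, [603.0, -28.4, 62.0]), (250, [602.7, -36.0, 61.9]), (262, [602.3, -45.6, 61.1])]
305 [(195, [604.8, 4.2, 59.8]), (205, [604.6, -2.9, 60.1]), (212, [604.4, -7.9, 60.9]), (230, [604.0, -20.8, 62.7]), (240, [603.7, -28.4, 62.1]), (250, [603.4, -36.1, 61.8]), (262, [603.0, -45.7, 60.6])]
```

View pics/c16.png

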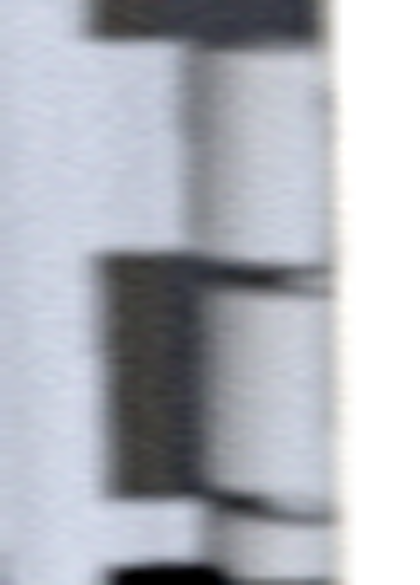

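The knuckles line up with clear gaps on both ends. The lid sits about 1 mm high, so I'll trim down 0.8 mm and settle.

Call:
arm_command(targets=[[0,0,0.08,0,0.6],[0,0,0.08,0,0.6],[0,0,0.08,0,0.6],[0,0,0.08,0,0.6],[0,0,0.08,0,0.6]])

```text
time: 18.62
position: [0.6157, -0.0285, 0.1581]
tool_rot: [0.716, 0.698, 0.0, 0.0]
ft_force: [0.1, -0.6, -2.8]
grip_width: 0.0097
```

Call:
arm_command(targets=[[0,0,0,0,0.6],[0,0,0,0,0.6],[0,0,0,0,0.6],[0,0,0,0,0.6]])

```text
time: 19.12
position: [0.6157, -0.0285, 0.1581]
tool_rot: [0.716, 0.698, -0.0, 0.0]
ft_force: [0.1, -0.4, -3.5]
grip_width: 0.0096
```

```bash
python3 -c "
from h import *
delta([.6156,-.0285,.158],-1.5)
shot('wrist','w15');shot('scene','s15')
delta([.6156,-.0285,.158],-1.5)
print(robot.get_obs()['joint_velocities'])
im,d,m=load('w15');a=im[180:270,285:315].astype(float);a=np.clip((a-40)*1.5,0,255).astype(np.uint8)
a=cv2.resize(a,None,fx=10,fy=6,interpolation=2)
b=cv2.resize(load('s15')[0][240:420,60:380],(480,540))
cv2.imwrite('pics/c17.png',np.hstack([a,b])[:540,:,::-1])
"
```

```text
t 19.12 pos [ 0.6157 -0.0285  0.1581] tooly -1.5 tilt [ 0. -0.] w 0.0096 F [ 0.07 -0.41 -3.48]
shift cm [-0.   -0.01  0.01] spin -0.0001 rows 0.0
t 19.23 pos [ 0.6157 -0.0285  0.1581] tooly -1.5 tilt [-0. -0.] w 0.0095 F [-0.61  0.17 -2.76]
shift cm [-0.   -0.01  0.01] spin -0.0 rows 0.0
[ 0.00042568 -0.00019261  0.00116182 -0.00082959  0.0005533   0.00014079]
```

View pics/c17.png

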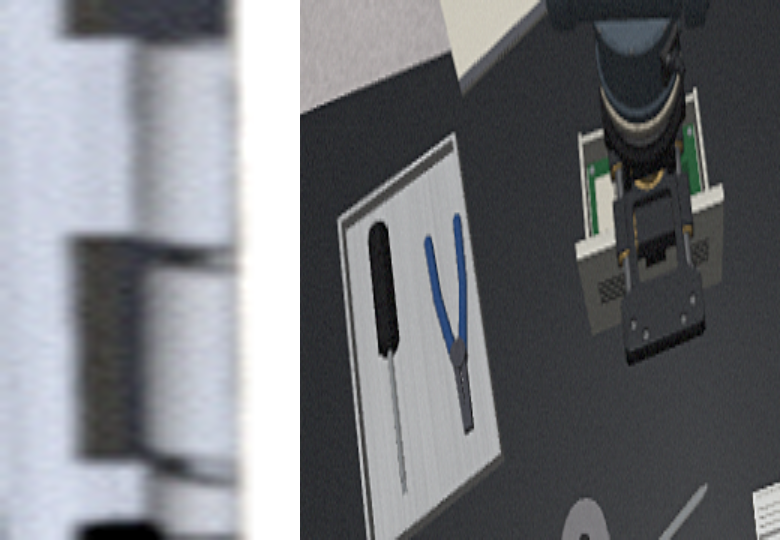

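The knuckles line up with even gaps, the arm is still, and the force equals the lid's weight, so nothing is touching. The driver is still in the tray. Handing in.

```bash
python3 -c "
from h import *
print(robot.hand_in())"
```

```text
the job is handed in; nothing more can be done
None
```

The screwdriver lies in the tool tray. I handed the job in with the lid's knuckle held between the two case knuckles, upright and still, in the gripper alone. The clock read 19.2 s.

**Last checks before hand-in:**
- **Position:** the gripper was within about 0.2 mm of the computed target. The close-up showed the three knuckles in line with a visible gap at each end.
- **Lid in the gripper:** it was centred and hung straight in the jaws. The gripper was vertical and turned -1.5°, the case's yaw.
- **Contact:** the wrist force was about 3 N downward, which is just the lid's weight, so I saw no sign of it touching the case. The grip was set to 40 N.
- **Other things:** the driver was inside the tray walls and let go. I never went near the pin, reel, breadboard or jar, but I did not measure them again at the end.

**Where measurements disagreed:** estimates of the hinge axis differed by up to about 1 mm along x (606.5 to 607.8 mm). The lid's height in the gripper differed by about 1 mm (28.7 to 29.8 mm above the tool point). I used middle values. Both spreads are within the 3.5 mm tolerance. The case blocked any direct view through the three holes.

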